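Load the roller run-in bed

TASK

Make the run-in station ready: first click the selector round to its third mark (load). Then lay every loose steel roller on the roller bed, lengthwise in a valley between two bed rollers and centred on them, with at least one empty valley between neighbours, all lying still, and stand the oil bottle and the grease jar upright on the flat drip tray, wholly on it, in any order. When all of that is done, click the selector on to its fourth mark (run); leave the other things on the bench where they are.

Things in the scene. Friction and masses are not known exactly. Their poses are not given: they have to be found in the camera images.
- rod0: plain steel roller, one of up to four alike (some absent): round bar 32 mm in diameter, 90 mm long, with a 10 mm brass stub 8 mm long on each end, 0.2 to 0.4 kg; starts lying loose on the bench and rolls easily. Origin at the middle of its axis (16 mm above what it lies on); its x axis runs along the bar
- rod1: plain steel roller, one of up to four alike (some absent): round bar 32 mm in diameter, 90 mm long, with a 10 mm brass stub 8 mm long on each end, 0.2 to 0.4 kg; starts lying loose on the bench and rolls easily. Origin at the middle of its axis (16 mm above what it lies on); its x axis runs along the bar
- rod2: plain steel roller, one of up to four alike (some absent): round bar 32 mm in diameter, 90 mm long, with a 10 mm brass stub 8 mm long on each end, 0.2 to 0.4 kg; starts lying loose on the bench and rolls easily. Origin at the middle of its axis (16 mm above what it lies on); its x axis runs along the bar
- rod3: plain steel roller, one of up to four alike (some absent): round bar 32 mm in diameter, 90 mm long, with a 10 mm brass stub 8 mm long on each end, 0.2 to 0.4 kg; starts lying loose on the bench and rolls easily. Origin at the middle of its axis (16 mm above what it lies on); its x axis runs along the bar
- bed: roller bed: fixed grey base 160 x 276 mm with eight parallel free-turning rollers between two low end plates (at x = -74 and +74 mm, 48 mm high). Origin at the centre of its underside. The rollers run along its x axis, 20 mm in diameter, 138 mm long, 32 mm apart along y (at -112, -80 .. +112 mm), tops 50 mm above the origin
- bed_mid (a point): middle valley of the roller bed, 60.5 mm above the bed's origin: where a steel roller's origin comes to lie (5.5 mm higher on a crest). Axes as the bed's. The seven valleys lie at y = -96, -64, -32, 0, 32, 64 and 96 mm from here; rollers in adjoining valleys would touch
- tray: the drip tray, a fixed flat aluminium slab 200 x 120 x 5 mm without a rim. Origin at the centre of its underside, x along its long side; its top is 5 mm above the origin
- oil: the oil bottle, white plastic with a narrower black-capped neck, 34 mm in diameter, 74 mm high (straight-sided to 45 mm up), about 70 g, standing on the bench. Origin at the centre of its underside, z up along it
- jar: the grease jar, amber glass with a steel lid, 52 mm in diameter, 56 mm high (straight-sided to 26 mm up, then drawn in slightly to its 47 mm lid), about 150 g, standing on the bench. Origin at the centre of its underside, z up along it
- selector_base: the selector's fixed grey housing, 100 x 100 x 40 mm, with four white marks on its top around the knob. Origin at the centre of its underside. The first mark lies on its -x side and the others follow clockwise (seen from above), 0.5 rad apart
- selector_grip (a point): grip point of the selector knob: on its vertical axis, 72 mm above the bench, 12 mm below the top of the black bar grip (50 mm long, 14 mm thick, 32 mm high). Turns with the knob: x runs along the bar; the end with the white line (its -x end) is the pointer
- selector (a joint): angle of the selector (rad), growing clockwise seen from above. It clicks to rest at 0 (first mark), 0.5 (second), 1.0 (third) and 1.5 (fourth), with stops just beyond the first and last; about 0.1 N m at most takes it over a bump, and when let go it snaps to the nearest rest. It starts at the first or second mark
- gauge: bystander, leave alone: dark steel gauge block 50 x 35 x 40 mm; origin under its centre
- collar: bystander, leave alone: dark steel ring 48 mm in diameter, 20 mm high; origin under its centre
- slug: bystander, leave alone: upright brass plug 32 mm in diameter, 30 mm high; origin under its centre
- driver: bystander, leave alone: screwdriver 160 mm long, lying on the bench
- spanner: bystander, leave alone: spanner 150 mm long, lying on the bench
Not all that is in view belongs to the job. Of the things like the selector_base, leave any that is brown or pink; of the rest the smaller one is meant.

How it is judged:
On the way, in this order (a step that is already met when the one before it is completed fails the run):
1. the selector rests at its third mark (value of joint selector between 0.87 and 1.13 rad), for 0.2 s.
2. with the selector still at the third mark, every steel roller lies still in its own valley, an empty one between neighbours, and the bottle and the jar stand on the drip tray (all of step 1 and x of rod0 in the frame of bed between -0.02 and 0.02 m and y of rod0 in the frame of bed between -0.105 and 0.105 m and z of rod0 in the frame of bed between 0.056 and 0.064 m and angle between the x axis of each of rod0, rod1, rod2, rod3 and the x axis of bed, either way round below 0.12 rad and x of rod1 in the frame of bed between -0.02 and 0.02 m and y of rod1 in the frame of bed between -0.105 and 0.105 m and z of rod1 in the frame of bed between 0.056 and 0.064 m and x of rod2 in the frame of bed between -0.02 and 0.02 m and y of rod2 in the frame of bed between -0.105 and 0.105 m and z of rod2 in the frame of bed between 0.056 and 0.064 m and x of rod3 in the frame of bed between -0.02 and 0.02 m and y of rod3 in the frame of bed between -0.105 and 0.105 m and z of rod3 in the frame of bed between 0.056 and 0.064 m and horizontal distance between each of rod1, rod2, rod3 and rod0 above 0.052 m and horizontal distance between each of rod2, rod3 and rod1 above 0.052 m and horizontal distance between rod3 and rod2 above 0.052 m and linear speed of each of rod0, rod1, rod2, rod3, oil, jar below 0.02 m/s and angular speed of each of rod0, rod1, rod2, rod3 below 0.4 rad/s and x of oil in the frame of tray between -0.086 and 0.086 m and y of oil in the frame of tray between -0.046 and 0.046 m and z of oil in the frame of tray between 0.002 and 0.008 m and angle between each of oil, jar's own z axis and vertical below 0.1 rad and x of jar in the frame of tray between -0.077 and 0.077 m and y of jar in the frame of tray between -0.037 and 0.037 m and z of jar in the frame of tray between 0.002 and 0.008 m), for 0.3 s.
3. the selector rests at its fourth mark (value of joint selector between 1.37 and 1.63 rad), for 0.2 s.
At the end, for the whole second after the job is handed in: Rollers at rest in valleys: axis 56-64 mm over the bed origin, within 20 mm of centre lengthwise, 0.12 rad of parallel, 52 mm apart; bottle and jar at rest, within 0.1 rad of upright, bases on the drip tray (3 mm overhang allowed); selector within 0.13 rad of its fourth mark (all of step 3 and x of rod0 in the frame of bed between -0.02 and 0.02 m and y of rod0 in the frame of bed between -0.105 and 0.105 m and z of rod0 in the frame of bed between 0.056 and 0.064 m and angle between the x axis of each of rod0, rod1, rod2, rod3 and the x axis of bed, either way round below 0.12 rad and x of rod1 in the frame of bed between -0.02 and 0.02 m and y of rod1 in the frame of bed between -0.105 and 0.105 m and z of rod1 in the frame of bed between 0.056 and 0.064 m and x of rod2 in the frame of bed between -0.02 and 0.02 m and y of rod2 in the frame of bed between -0.105 and 0.105 m and z of rod2 in the frame of bed between 0.056 and 0.064 m and x of rod3 in the frame of bed between -0.02 and 0.02 m and y of rod3 in the frame of bed between -0.105 and 0.105 m and z of rod3 in the frame of bed between 0.056 and 0.064 m and horizontal distance between each of rod1, rod2, rod3 and rod0 above 0.052 m and horizontal distance between each of rod2, rod3 and rod1 above 0.052 m and horizontal distance between rod3 and rod2 above 0.052 m and linear speed of each of rod0, rod1, rod2, rod3, oil, jar below 0.02 m/s and angular speed of each of rod0, rod1, rod2, rod3 below 0.4 rad/s and x of oil in the frame of tray between -0.086 and 0.086 m and y of oil in the frame of tray between -0.046 and 0.046 m and z of oil in the frame of tray between 0.002 and 0.008 m and angle between each of oil, jar's own z axis and vertical below 0.1 rad and x of jar in the frame of tray between -0.077 and 0.077 m and y of jar in the frame of tray between -0.037 and 0.037 m and z of jar in the frame of tray between 0.002 and 0.008 m); the robot touches nothing.
It fails at once if another loose thing on the bench is moved more than 4 cm (distance of any of gauge, collar, slug, driver, spanner from where it was at the start of the episode above 0.04 m).
Of rod0, rod1, rod2, rod3 only 2 to 4 are there at a start; the rules pass over those that are not, and their reading is None.
At some moment in a run one of jar may be knocked a few centimetres aside while the robot is not near it.
Once in a run the grip may slacken for a moment while it holds something.
It also fails if it takes over 210 s, if anything falls off the work surface, if the arm or the gripper's body presses on something with over 40 N, if the wrist force passes 120 N, or if a joint passes its speed limit or range.

ROBOT

A 6-joint arm with a two-finger parallel gripper is mounted at the origin on the work surface. World frame = base frame: x ahead of the robot, y to its left, z up, the work surface at z = 0. Lengths are in m, angles in rad, forces in N, time in s.
With the tool pointing down it reaches from about 0.275 to 0.85 m from the base axis. Payload 5.2 kg.
Tool frame: the origin (TCP) lies between the finger pads; the fingertips stand robot.finger_overhang ahead of it and the grasp point (between the pads) lies 8 mm behind it (robot.finger_overhang is the distance from the TCP to the fingertips, in m); x points along the fingers, y is the direction in which the jaws open and shut, and the axes are right-handed (so a half turn about x gives the same grasp; the last joint's range is limited). The gripper opens to 85 mm and grips with 20 to 120 N. Pads are 22 mm wide; open, the fingers measure 114 mm over their backs; the gripper's body (76 mm by 85 mm) begins 54 mm behind the grasp point. The pads swing forward as they close: fully open they stand 13 mm farther back than shut.
Start: joints at [-1.462, 0.259, 1.535, -0, 1.348, -0.203], TCP at [0.169, -0.523, 0.242] pointing down, gripper open.
Joint ranges: [-3.14, 3.14], [-0.91, 2.08], [0.19, 2.58], [-1.22, 4.36], [0.22, 2.71], [-3.12, 3.12]. Speed limits (rad/s): [2.57, 2.57, 3.14, 3.14, 3.14, 3.14].

INTERFACE

Orientations are given as a unit quaternion [x, y, z, w].
In Python, from station import robot, capture, order gives the robot as it stands.
- The arm moves only by the tool arm_command, never from a script. Its argument "increments" is a list of rows, each an object of numbers: "dx", "dy", "dz": the shift along the tool's x, y, z in cm; "ax", "ay", "az": the turn, a rotation vector about the tool's x, y, z in rad; "fingers": the finger opening in cm, from 0 to 8.54. A call has 1 to 8 rows; each row is the pose to reach, as a shift and turn from the pose commanded when the call began, along the tool's axes at that moment; what a row does not reach only later rows make up. A row lasts 1/8 s, in which the tool goes at most 62.5 mm and 10.7 degrees, less where a joint would pass 70% of its speed; a pose out of reach is approached as far as the arm can. A call with a gripper value outside its range is refused whole. The fingers move at their own pace and stop on an object; "force" is the grip in N (left out, the last holds). Time passes only in rows, so rows that repeat a pose let the fingers close. It gives the time, the measured TCP pose, the force and the opening at its end, in the units of the state.
- robot.get_obs(): the state, without advancing time (a new reading comes with each control period).
- capture(name): name is "side" or "top" or "wrist"; returns a dict with "img" (420x560x3 uint8, blue, green, red), "camera_matrix" (3x3 intrinsics, pixels), "dist" ([k1, k2, p1, p2, k3] as OpenCV has them; the pictures are not rectified), "view" (4x4, takes a point from world to camera coordinates); the wrist camera has in their place "mount" (4x4, takes a point from camera to tool coordinates, whose origin is the TCP and whose axes are the tool frame's). Camera axes: x right, y down, z forward; pixel columns grow to the right and rows downward; lengths in m; the calibration is good to about 2 mm. A picture is of the moment at which its call begins: read the wrist's pose just before it. There is no depth.
- order.finish_job(): hands the job in, once; it reports no verdict.
The state is a dict: "t": time; "joint_positions": joint angles; "joint_vel": joint speeds; "effort": joint torques, N m; "position": TCP position; "tool_rot": TCP orientation; "force": force on the tool from outside, world axes, zero at the start; "torque": the same for the moment, N m; "opening": opening from 0.0 (shut) to 1.0 (fully open).
Only numpy, scipy, OpenCV 4.12 (cv2) and the standard library are available. Lean on these libraries where they do the work, as an engineer would, in place of code of your own. Each camera call takes 0.05 s, during which the arm holds its last target.

## Working session

There is one attempt and no reset: what is moved stays moved. The work goes in short steps, Python scripts to look and compute and a tool call to move; the robot and the scene stay as the last step left them, time stands still between calls to the robot, and variables do not carry over. Pictures are saved under pics/ and viewed, and the job is handed in when it is done.

Besides the shell and the picture viewer there is one more tool, called after "Call:" in YAML: its name, and indented under it one key for each argument. arm_command: Moves the arm, as the interface text tells. Its arguments: {"type":"object","properties":{"increments":{"type":"array","items":{"type":"object","properties":{"dx":{"type":"number"},"dy":{"type":"number"},"dz":{"type":"number"},"ax":{"type":"number"},"ay":{"type":"number"},"az":{"type":"number"},"fingers":{"type":"number"}}}},"force":{"type":"number"}},"required":["increments"]}

```bash
ls; mkdir -p pics; cat > h.py <<'E'
import numpy as np, cv2
from station import robot, capture, order
from scipy.spatial.transform import Rotation as R
def snap(n,f):
    o=robot.get_obs(); c=capture(n); cv2.imwrite('pics/'+f+'.png',c['img']); 
    if 'view' not in c:
        T=np.eye(4);T[:3,:3]=R.from_quat(o['tool_rot']).as_matrix();T[:3,3]=o['position']
        c['view']=np.linalg.inv(T@np.array(c['mount']))
    np.savez('pics/'+f+'.npz',img=c['img'],K=c['camera_matrix'],d=c['dist'],V=c['view']); return c
def load(f):
    z=np.load('pics/'+f+'.npz'); return dict(img=z['img'],camera_matrix=z['K'],dist=z['d'],view=z['V'])
def ray(c,uv,z):
    uv=np.array(uv,float).reshape(-1,1,2)
    n=cv2.undistortPoints(uv,np.array(c['camera_matrix']),np.array(c['dist'])).reshape(-1,2)
    V=np.array(c['view']);Rm=V[:3,:3];C=-Rm.T@V[:3,3]
    d=np.c_[n,np.ones(len(n))]@Rm
    return C+d*((z-C[2])/d[:,2])[:,None]
def proj(c,P):
    V=np.array(c['view']);r,_=cv2.Rodrigues(V[:3,:3])
    return cv2.projectPoints(np.array(P,float).reshape(-1,1,3),r,V[:3,3],np.array(c['camera_matrix']),np.array(c['dist']))[0].reshape(-1,2)
E
python3 - <<'E'
from h import *
for n in['top','side','wrist']:
    c=snap(n,n+'0'); V=np.array(c['view']); print(n,-V[:3,:3].T@V[:3,3])
o=robot.get_obs();print(o); print(robot.finger_overhang)
E
```

```text
pics
top [0.26637953 0.0825135  1.64687557]
side [ 0.35280948 -0.8506012   0.7809204 ]
wrist [ 0.24712159 -0.49774554  0.37349528]
{'t': 0.15, 'joint_positions': array([-1.46180114e+00,  2.59155501e-01,  1.53583576e+00, -2.13245038e-05,
        1.34800844e+00, -2.02824601e-01]), 'joint_vel': array([-0.00237085, -0.00213557, -0.00286902,  0.00020345, -0.00034911,
       -0.00015438]), 'effort': array([ 2.11825449e-03, -4.46386528e+01, -2.90817904e+01, -1.25944780e-04,
        8.13683379e-03,  8.43978967e-07]), 'position': array([ 0.16869383, -0.52307573,  0.24167485]), 'tool_rot': array([ 0.69854559,  0.11029774, -0.69851362,  0.10930321]), 'force': array([ 0.55183547, -0.12608961, -0.48288961]), 'torque': array([ 0.02259111,  0.01292054, -0.02032988]), 'opening': 1.0040901900420476}
0.011
```

View pics/top0.png

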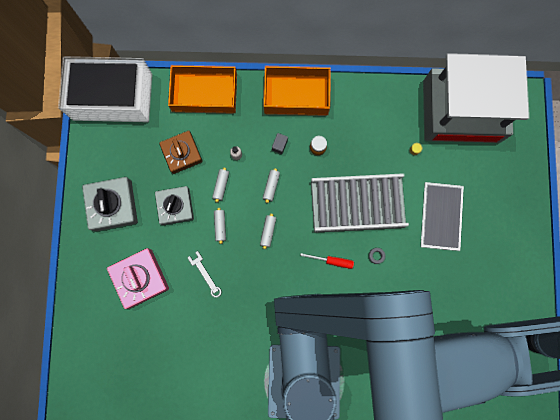

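View pics/side0.png

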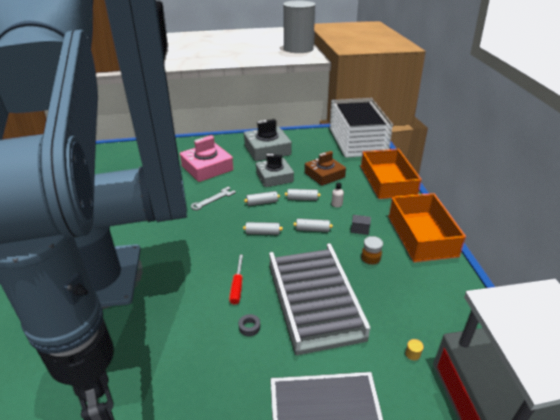

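View pics/wrist0.png

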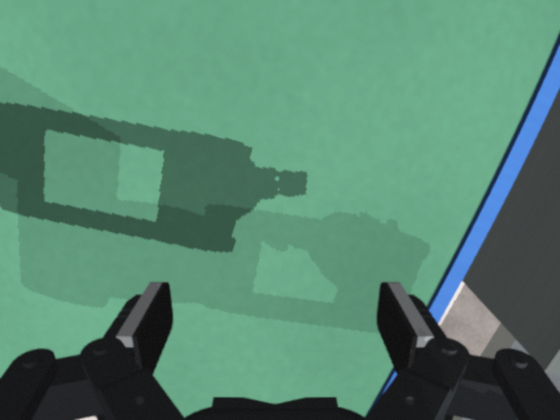

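Selector candidates in the top view: brown (180,150), large grey (107,203), pink (137,278) and small grey (173,205). The smaller non-brown, non-pink one is at (173,205), so I'll confirm it in a crop.

```bash
python3 - <<'E'
from h import *
c=load('top0')
a=cv2.resize(c['img'][130:320,70:290],None,fx=3.6,fy=3.15,interpolation=cv2.INTER_CUBIC)
cv2.imwrite('pics/c1.png',a)
a=cv2.resize(c['img'][130:270,270:480],None,fx=3.8,fy=3.8,interpolation=cv2.INTER_CUBIC)
cv2.imwrite('pics/c2.png',a)
E
```

```text
(no output)
```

View pics/c1.png

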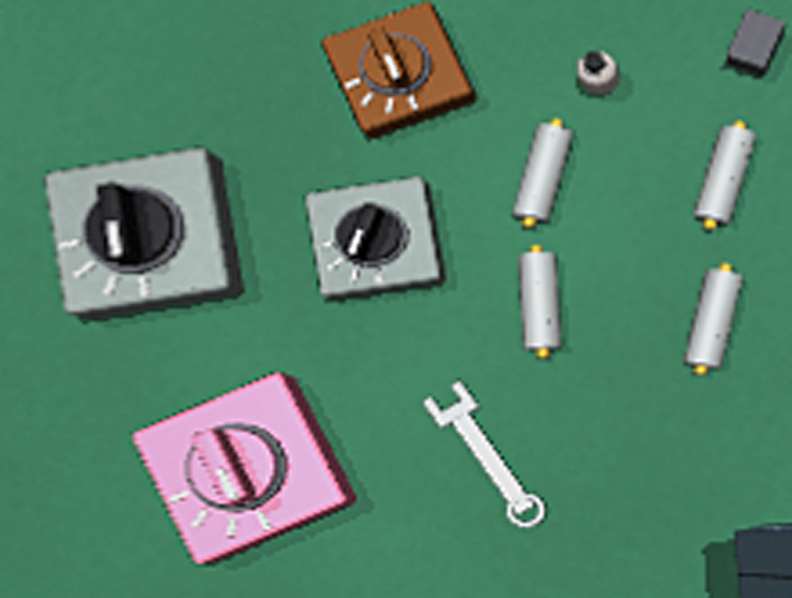

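View pics/c2.png

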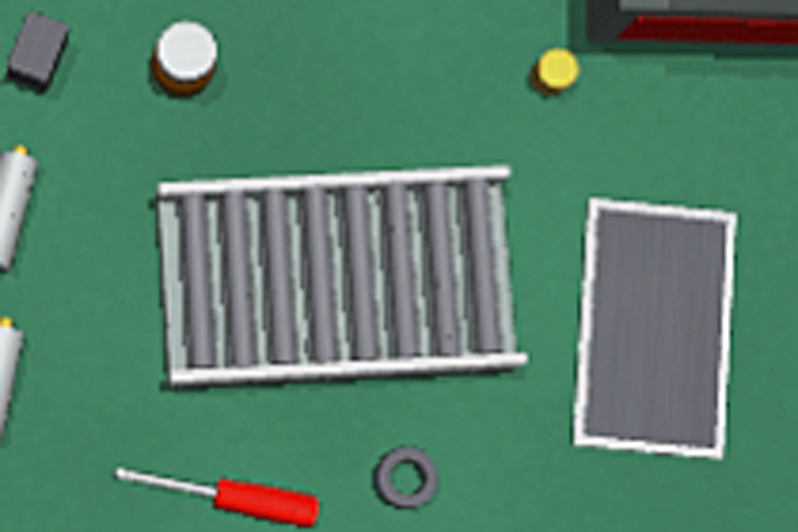

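The crop confirms it: the small grey housing is at (173,205), its pointer is near the 2nd mark, and the marks run clockwise from 6 to 9 o'clock. Next I'll measure everything.

```bash
python3 - <<'E'
from h import *
c=load('top0'); im=c['img']; hsv=cv2.cvtColor(im,cv2.COLOR_BGR2HSV)
def blobs(m,amin,box=None):
    n,l,s,ct=cv2.connectedComponentsWithStats(m.astype(np.uint8))
    return [(ct[i],s[i,4],l==i) for i in range(1,n) if s[i,4]>=amin]
H,S,V=cv2.split(hsv)
roi=np.zeros(H.shape,bool);roi[160:260,205:290]=1
ng=(((H<50)|(H>95)|(S<60)))&roi
for ct,a,m in blobs(ng,60):
    ys,xs=np.nonzero(m); r=cv2.minAreaRect(np.c_[xs,ys].astype(np.float32)); 
    y=m&(S>90)&(H>15)&(H<40)
    b=[q[0] for q in blobs(y,2)]
    print('rod',ct,a,r, np.round(b,1).tolist())
    if len(b)==2:
        P=ray(c,b,.016); d=P[0]-P[1]; print('  stubs',P[:,:2].round(4).tolist(),'mid',P[:,:2].mean(0).round(4),np.linalg.norm(d).round(4),np.degrees(np.arctan2(d[1],d[0])).round(1), 'cen',ray(c,ct,.016).round(4))
for n,(x0,x1,y0,y1) in dict(tray=(415,470,175,255),bed=(305,412,165,238),sel=(150,196,182,228),oil=(225,247,140,165),jar=(305,332,130,160)).items():
    r=np.zeros(H.shape,bool);r[y0:y1,x0:x1]=1
    g=((H>60)&(H<95)&(S>60))
    bl=max(blobs(~g&r,20),key=lambda q:q[1]); ys,xs=np.nonzero(bl[2]); rr=cv2.minAreaRect(np.c_[xs,ys].astype(np.float32)); print(n,bl[0],bl[1],cv2.boxPoints(rr).round(1).tolist())
    for z in dict(tray=[.005],bed=[.048],sel=[.04],oil=[0.0,.06],jar=[0.0,.056])[n]:
        P=ray(c,cv2.boxPoints(rr),z); print(z,P[:,:2].round(4).tolist(),P.mean(0)[:2].round(4), np.linalg.norm(np.diff(P,axis=0),axis=1).round(3),np.degrees(np.arctan2(*(P[1]-P[0])[[1,0]])).round(1))
# selector white marks
a=cv2.resize(im[182:230,148:200],None,fx=12,fy=12,interpolation=cv2.INTER_CUBIC);cv2.imwrite('pics/c3.png',a)
a=load('side0')['img'][145:190,250:350];cv2.imwrite('pics/c4.png',cv2.resize(a,None,fx=8,fy=8,interpolation=cv2.INTER_CUBIC))
E
```

```text
rod [220.34925373 184.50447761] 335 ((220.38238525390625, 184.4705810546875), (10.186494827270508, 35.65273666381836), 14.03624439239502) [[224.2, 168.4], [216.5, 200.0]]
  stubs [[0.6226, 0.256], [0.5245, 0.2754]] mid [0.5736 0.2657] 0.1 -11.2 cen [[0.5724 0.2657 0.016 ]]
rod [270.9039039  185.10810811] 333 ((270.90460205078125, 185.10789489746094), (10.306506156921387, 35.17095184326172), 14.931416511535645) [[275.0, 168.8], [266.6, 200.8]]
  stubs [[0.6251, 0.1011], [0.5259, 0.124]] mid [0.5755 0.1125] 0.1017 -13.0 cen [[0.5743 0.1122 0.016 ]]
rod [219.42571429 225.41714286] 350 ((219.4066162109375, 225.50584411621094), (35.24372863769531, 10.60430908203125), 86.42366790771484) [[218.5, 208.5], [220.4, 241.8]]
  stubs [[0.4987, 0.2683], [0.3985, 0.2584]] mid [0.4486 0.2633] 0.1007 5.6 cen [[0.4475 0.2634 0.016 ]]
rod [267.6426513  230.82132565] 347 ((267.688232421875, 230.65293884277344), (10.738059043884277, 35.90199279785156), 12.528807640075684) [[271.0, 214.5], [264.2, 247.0]]
  stubs [[0.4844, 0.1095], [0.3861, 0.1272]] mid [0.4353 0.1183] 0.0998 -10.2 cen [[0.4348 0.1182 0.0
[... 1028 characters left out ...]
99389648438], [237.8000030517578, 144.60000610351562], [243.60000610351562, 156.1999969482422], [234.0, 161.0]]
0.0 [[0.6865, 0.2478], [0.7026, 0.2186], [0.6661, 0.1993], [0.6502, 0.2284]] [0.6764 0.2235] [0.033 0.041 0.033] -61.2
0.06 [[0.6712, 0.2417], [0.6867, 0.2136], [0.6515, 0.1951], [0.6362, 0.2231]] [0.6614 0.2184] [0.032 0.04  0.032] -61.2
jar [318.00729927 145.22262774] 274 [[309.0, 136.0], [326.0, 136.0], [326.0, 155.0], [309.0, 155.0]]
0.0 [[0.7356, -0.0017], [0.7369, -0.0546], [0.6763, -0.0552], [0.6749, -0.0027]] [ 0.7059 -0.0286] [0.053 0.061 0.053] -88.5
0.056 [[0.7196, 0.0011], [0.7209, -0.0499], [0.6623, -0.0506], [0.661, 0.0002]] [ 0.691  -0.0248] [0.051 0.059 0.051] -88.5
```

View pics/c3.png

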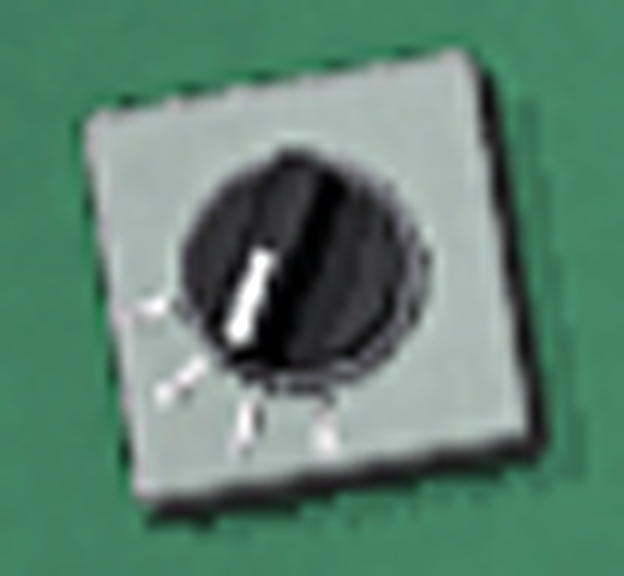

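```bash
cat >> h.py <<'E'
def st():
    o=robot.get_obs(); Rm=R.from_quat(o['tool_rot']).as_matrix()
    print('t%.2f'%o['t'],'p',o['position'].round(4),'jaw',np.degrees(np.arctan2(Rm[1,1],Rm[0,1])).round(1),'tilt',np.degrees(np.arccos(-Rm[2,0])).round(2),'F',np.round(o['force'],1),'open',round(o['opening']*8.54,2),'q',o['joint_positions'].round(2))
    return o,Rm
def go(x,y,z,jaw,any180=True,src=None):
    """increments to TCP world pose, tool down, jaw yaw deg"""
    if src is None:
        o=robot.get_obs(); Rm=R.from_quat(o['tool_rot']).as_matrix(); p=o['position']
    else: p,Rm=src
    best=None
    for j in ([jaw,jaw+180] if any180 else [jaw]):
        a=np.radians(j); X=np.array([0,0,-1.]);Y=np.array([np.cos(a),np.sin(a),0]);T=np.c_[X,Y,np.cross(X,Y)]
        rv=R.from_matrix(Rm.T@T).as_rotvec()
        if best is None or np.linalg.norm(rv)<np.linalg.norm(best[0]): best=(rv,T)
    d=Rm.T@(np.array([x,y,z])-p)*100
    print('d cm',d.round(2),'a',best[0].round(3)); return np.array([x,y,z]),best[1]
E
python3 - <<'E'
from h import *
o,Rm=st(); print(Rm.round(3))
c=capture('wrist'); print(np.array(c['mount']).round(3), c['camera_matrix'])
s=go(.43,.385,.26,72.9); go(.5,.4,.07,72.9,src=s)
E
```

```text
t0.15 p [ 0.1687 -0.5231  0.2417] jaw -72.1 tilt 0.08 F [ 0.6 -0.1 -0.5] open 8.57 q [-1.46  0.26  1.54 -0.    1.35 -0.2 ]
[[-0.     0.307 -0.952]
 [ 0.001 -0.952 -0.307]
 [-1.    -0.001 -0.   ]]
[[ 0.    -0.325  0.946 -0.132]
 [ 1.    -0.    -0.    -0.   ]
 [ 0.     0.946  0.325 -0.082]
 [ 0.     0.     0.     1.   ]] [[365.60870659   0.         274.39813143]
 [  0.         365.60870659 211.11657152]
 [  0.           0.           1.        ]]
d cm [ -1.72 -78.42 -52.73] a [0.61  0.    0.001]
d cm [19.   -3.49 -6.25] a [0. 0. 0.]
```

```bash
python3 - <<'E'
s=open('h.py').read()
s=s.replace("    best=None\n","    best=None\n    q=np.degrees(np.arctan2(y,x)); jaw=jaw if not any180 else q+((jaw-q+90)%180-90); any180=False\n    print('jaw',round(jaw,1))\n")
open('h.py','w').write(s)
E
python3 - <<'E'
from h import *
go(.5,.4,.22,72.9)
E
```

```text
jaw 72.9
d cm [  2.28 -77.7  -59.85] a [-2.531e+00 -2.000e-03  0.000e+00]
```

Call:
arm_command:
  increments:
    - {"dx": 0,"dy": -77.7,"dz": -59.8,"ax": -2.53}
    - {"dx": 0,"dy": -77.7,"dz": -59.8,"ax": -2.53}
    - {"dx": 0,"dy": -77.7,"dz": -59.8,"ax": -2.53}
    - {"dx": 0,"dy": -77.7,"dz": -59.8,"ax": -2.53}
    - {"dx": 0,"dy": -77.7,"dz": -59.8,"ax": -2.53}
    - {"dx": 0,"dy": -77.7,"dz": -59.8,"ax": -2.53}
    - {"dx": 0,"dy": -77.7,"dz": -59.8,"ax": -2.53}
    - {"dx": 0,"dy": -77.7,"dz": -59.8,"ax": -2.53}

```text
$.increments[0]: bad value
```

```bash
python3 - <<'E'
from h import *
st();go(.5,.4,.22,72.9)
E
```

```text
t0.20 p [ 0.1687 -0.5232  0.2418] jaw -72.1 tilt 0.07 F [-0.8 -1.3 -0.2] open 8.54 q [-1.46  0.26  1.54 -0.    1.35 -0.2 ]
jaw 72.9
d cm [  2.28 -77.7  -59.85] a [-2.531e+00 -2.000e-03  0.000e+00]
```

Call:
arm_command:
  increments:
    - {"dy": -4.8,"dz": -3.7,"ax": -0.18}
    - {"dy": -9.6,"dz": -7.4,"ax": -0.36}
    - {"dy": -14.4,"dz": -11.1,"ax": -0.54}
    - {"dy": -19.2,"dz": -14.8,"ax": -0.72}
    - {"dy": -24.0,"dz": -18.5,"ax": -0.9}
    - {"dy": -28.8,"dz": -22.2,"ax": -1.08}
    - {"dy": -33.6,"dz": -25.9,"ax": -1.26}
    - {"dy": -38.4,"dz": -29.6,"ax": -1.44}

```text
$.increments[0]: bad value
```

```bash
python3 - <<'E'
from h import *
st();go(.5,.4,.22,72.9)
E
```

```text
t0.20 p [ 0.1687 -0.5232  0.2418] jaw -72.1 tilt 0.07 F [-0.8 -1.3 -0.2] open 8.54 q [-1.46  0.26  1.54 -0.    1.35 -0.2 ]
jaw 72.9
d cm [  2.28 -77.7  -59.85] a [-2.531e+00 -2.000e-03  0.000e+00]
```

Row 0 itself is refused, so all the keys are probably required.

Call:
arm_command:
  increments:
    - {"dx": 0,"dy": -4.8,"dz": -3.7,"ax": -0.18,"ay": 0,"az": 0,"fingers": 8.5}
    - {"dx": 0,"dy": -38.4,"dz": -29.6,"ax": -1.44,"ay": 0,"az": 0,"fingers": 8.5}
    - {"dx": 0,"dy": -38.4,"dz": -29.6,"ax": -1.44,"ay": 0,"az": 0,"fingers": 8.5}
    - {"dx": 0,"dy": -38.4,"dz": -29.6,"ax": -1.44,"ay": 0,"az": 0,"fingers": 8.5}
    - {"dx": 0,"dy": -38.4,"dz": -29.6,"ax": -1.44,"ay": 0,"az": 0,"fingers": 8.5}
    - {"dx": 0,"dy": -38.4,"dz": -29.6,"ax": -1.44,"ay": 0,"az": 0,"fingers": 8.5}
    - {"dx": 0,"dy": -38.4,"dz": -29.6,"ax": -1.44,"ay": 0,"az": 0,"fingers": 8.5}
    - {"dx": 0,"dy": -38.4,"dz": -29.6,"ax": -1.44,"ay": 0,"az": 0,"fingers": 8.5}

```text
t: 1.2
position: [0.3328, -0.065, 0.2425]
tool_rot: [0.451, 0.544, -0.451, 0.545]
force: [0.3, -0.8, 0.9]
opening: 0.993
```

```bash
python3 - <<'E'
from h import *
st();go(.5,.4,.22,72.9)
E
```

```text
t1.20 p [ 0.3328 -0.065   0.2425] jaw 10.7 tilt 0.06 F [ 0.3 -0.8  0.9] open 8.48 q [-0.53 -0.15  1.97  0.    1.32 -0.71]
jaw 72.9
d cm [  2.26  25.05 -42.59] a [-1.086e+00  1.000e-03 -1.000e-03]
```

Call:
arm_command:
  increments:
    - {"dx": 2.3,"dy": 25.0,"dz": -42.6,"ax": -1.09,"ay": 0,"az": 0,"fingers": 5}
    - {"dx": 2.3,"dy": 25.0,"dz": -42.6,"ax": -1.09,"ay": 0,"az": 0,"fingers": 5}
    - {"dx": 2.3,"dy": 25.0,"dz": -42.6,"ax": -1.09,"ay": 0,"az": 0,"fingers": 5}
    - {"dx": 2.3,"dy": 25.0,"dz": -42.6,"ax": -1.09,"ay": 0,"az": 0,"fingers": 5}
    - {"dx": 2.3,"dy": 25.0,"dz": -42.6,"ax": -1.09,"ay": 0,"az": 0,"fingers": 5}
    - {"dx": 2.3,"dy": 25.0,"dz": -42.6,"ax": -1.09,"ay": 0,"az": 0,"fingers": 5}
    - {"dx": 2.3,"dy": 25.0,"dz": -42.6,"ax": -1.09,"ay": 0,"az": 0,"fingers": 5}
    - {"dx": 2.3,"dy": 25.0,"dz": -42.6,"ax": -1.09,"ay": 0,"az": 0,"fingers": 5}

```text
t: 2.2
position: [0.5022, 0.3991, 0.2188]
tool_rot: [0.105, 0.699, -0.105, 0.699]
force: [0.9, 0.5, 0.2]
opening: 0.587
```

Call:
arm_command:
  increments:
    - {"dx": 0,"dy": 0,"dz": 0,"ax": 0,"ay": 0,"az": 0,"fingers": 5}
    - {"dx": 0,"dy": 0,"dz": 0,"ax": 0,"ay": 0,"az": 0,"fingers": 5}

```text
t: 2.45
position: [0.5013, 0.3964, 0.2186]
tool_rot: [0.105, 0.7, -0.106, 0.699]
force: [1.0, -0.3, 0.3]
opening: 0.585
```

```bash
python3 - <<'E'
from h import *
st();go(.5,.4,.22,72.9); snap('wrist','w1')
E
```

```text
t2.45 p [0.5013 0.3964 0.2186] jaw 72.9 tilt 0.11 F [ 1.  -0.3  0.3] open 4.99 q [ 0.5   0.43  1.34 -0.    1.37 -0.78]
jaw 72.9
d cm [-0.14  0.3  -0.23] a [-0.001 -0.001  0.002]
```

View pics/w1.png

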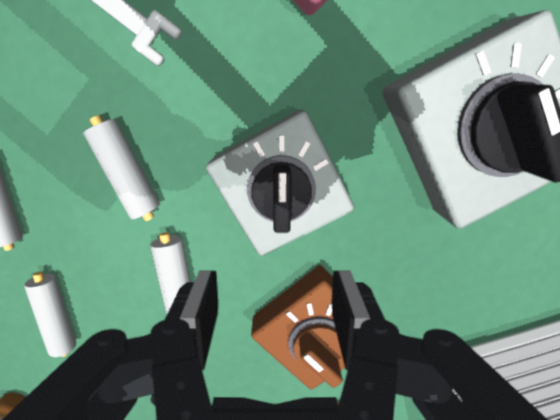

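```bash
python3 - <<'E'
from h import *
c=load('w1')
g=cv2.cvtColor(c['img'],cv2.COLOR_BGR2GRAY)
cv2.imwrite('pics/c5.png',cv2.resize(c['img'][100:265,195:365],None,fx=3.5,fy=3.5,interpolation=cv2.INTER_CUBIC))
for P in [(.502,.3995),(.5,.396)]:
  a=np.radians(162.9);u=np.array([np.cos(a),np.sin(a)])
  print(proj(c,[[*(np.array(P)+k*u),.084] for k in(-.025,0,.025)]).round(1).tolist())
print(ray(c,[[282,170],[282,222]],.084).round(4))
# housing top corners
print(ray(c,[[208,168],[303,112],[353,208],[263,253]],.04).round(4))
E
```

```text
[[279.4, 233.2], [279.5, 202.9], [279.6, 170.8]]
[[274.4, 232.2], [274.4, 201.8], [274.3, 169.6]]
[[0.4781 0.4087 0.084 ]
 [0.5175 0.3968 0.084 ]]
[[0.4668 0.346  0.04  ]
 [0.4457 0.4374 0.04  ]
 [0.5394 0.4576 0.04  ]
 [0.5578 0.3669 0.04  ]]
```

View pics/c5.png

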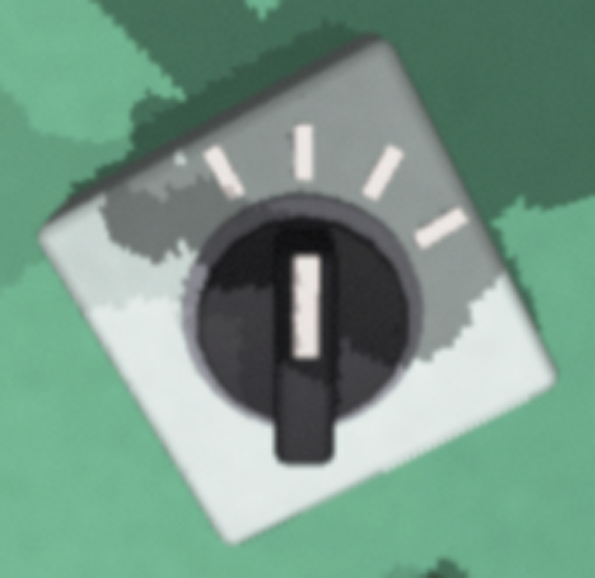

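```bash
python3 - <<'E'
from h import *
st();go(.5028,.402,.068,72.9)
E
```

```text
t2.50 p [0.5015 0.3959 0.2191] jaw 72.8 tilt 0.07 F [-0.9 -0.5  0.3] open 4.98 q [ 0.49  0.43  1.34 -0.    1.37 -0.78]
jaw 72.9
d cm [15.11  0.64 -0.04] a [-0.002 -0.001  0.001]
```

Call:
arm_command:
  increments:
    - {"dx": 8,"dy": 0.6,"dz": 0,"ax": 0,"ay": 0,"az": 0,"fingers": 5}
    - {"dx": 8,"dy": 0.6,"dz": 0,"ax": 0,"ay": 0,"az": 0,"fingers": 5}
    - {"dx": 13,"dy": 0.6,"dz": 0,"ax": 0,"ay": 0,"az": 0,"fingers": 5}
    - {"dx": 15.1,"dy": 0.6,"dz": 0,"ax": 0,"ay": 0,"az": 0,"fingers": 5}
    - {"dx": 15.1,"dy": 0.6,"dz": 0,"ax": 0,"ay": 0,"az": 0,"fingers": 5}

```text
t: 3.12
position: [0.5029, 0.4012, 0.0676]
tool_rot: [0.105, 0.7, -0.107, 0.698]
force: [-0.8, 0.6, 0.3]
opening: 0.582
```

Call:
arm_command:
  increments:
    - {"dx": 0,"dy": 0,"dz": 0,"ax": 0,"ay": 0,"az": 0,"fingers": 0.5}
    - {"dx": 0,"dy": 0,"dz": 0,"ax": 0,"ay": 0,"az": 0,"fingers": 0.5}
    - {"dx": 0,"dy": 0,"dz": 0,"ax": 0,"ay": 0,"az": 0,"fingers": 0.5}
    - {"dx": 0,"dy": 0,"dz": 0,"ax": 0,"ay": 0,"az": 0,"fingers": 0.5}
    - {"dx": 0,"dy": 0,"dz": 0,"ax": 0,"ay": 0,"az": 0,"fingers": 0.5}
    - {"dx": 0,"dy": 0,"dz": 0,"ax": 0,"ay": 0,"az": 0,"fingers": 0.5}
  force: 30

```text
t: 3.88
position: [0.5044, 0.4014, 0.0707]
tool_rot: [0.105, 0.698, -0.106, 0.7]
force: [-2.3, -7.3, 8.6]
opening: 0.156
```

```bash
python3 - <<'E'
from h import *
st()
E
```

```text
t3.88 p [0.5044 0.4014 0.0707] jaw 72.8 tilt 0.14 F [-2.3 -7.3  8.6] open 1.33 q [ 0.5   0.57  1.5  -0.    1.07 -0.77]
```

Call:
arm_command:
  increments:
    - {"dx": -0.4,"dy": 0,"dz": 0,"ax": 0,"ay": 0,"az": 0,"fingers": 0.5}
    - {"dx": -0.4,"dy": 0,"dz": 0,"ax": 0.15,"ay": 0,"az": 0,"fingers": 0.5}
    - {"dx": -0.4,"dy": 0,"dz": 0,"ax": 0.3,"ay": 0,"az": 0,"fingers": 0.5}
    - {"dx": -0.4,"dy": 0,"dz": 0,"ax": 0.45,"ay": 0,"az": 0,"fingers": 0.5}
    - {"dx": -0.4,"dy": 0,"dz": 0,"ax": 0.52,"ay": 0,"az": 0,"fingers": 0.5}
    - {"dx": -0.4,"dy": 0,"dz": 0,"ax": 0.52,"ay": 0,"az": 0,"fingers": 0.5}
    - {"dx": -0.4,"dy": 0,"dz": 0,"ax": 0.52,"ay": 0,"az": 0,"fingers": 0.5}

```text
t: 4.75
position: [0.5043, 0.4013, 0.071]
tool_rot: [0.281, 0.648, -0.282, 0.649]
force: [5.4, -2.4, -13.7]
opening: 0.158
```

Call:
arm_command:
  increments:
    - {"dx": 0,"dy": 0,"dz": 0,"ax": 0,"ay": 0,"az": 0,"fingers": 5}
    - {"dx": 0,"dy": 0,"dz": 0,"ax": 0,"ay": 0,"az": 0,"fingers": 5}
    - {"dx": 0,"dy": 0,"dz": 0,"ax": 0,"ay": 0,"az": 0,"fingers": 5}
    - {"dx": -6,"dy": 0,"dz": 0,"ax": 0,"ay": 0,"az": 0,"fingers": 5}
    - {"dx": -15,"dy": 0,"dz": 0,"ax": 0,"ay": 0,"az": 0,"fingers": 5}
    - {"dx": -15,"dy": 0,"dz": 0,"ax": 0,"ay": 0,"az": 0,"fingers": 5}
    - {"dx": -15,"dy": 0,"dz": 0,"ax": 0,"ay": 0,"az": 0,"fingers": 5}

```text
t: 5.62
position: [0.5049, 0.4036, 0.2263]
tool_rot: [0.284, 0.647, -0.28, 0.65]
force: [-0.6, -0.9, -0.5]
opening: 0.588
```

```bash
python3 - <<'E'
from h import *
st(); snap('wrist','w2')
E
```

```text
t5.62 p [0.5049 0.4036 0.2263] jaw 43.1 tilt 0.42 F [-0.6 -0.9 -0.5] open 5.02 q [ 0.5   0.44  1.32  0.    1.38 -0.25]
```

View pics/w2.png

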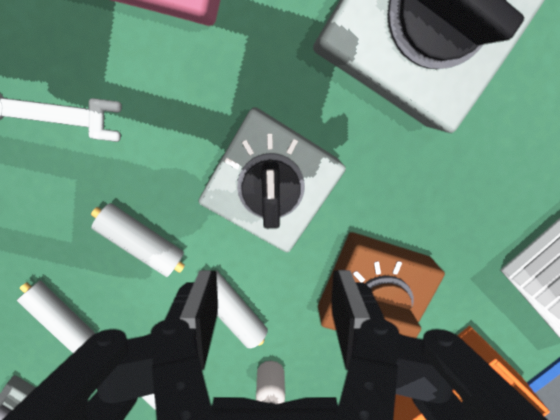

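Image shows the pointer (270,185) on the third mark (269,140), so step 1 is done. Next come bed geometry and a cross-check of the rods with the wrist view.

```bash
python3 - <<'E'
from h import *
c=load('top0'); im=c['img']; g=cv2.cvtColor(im,cv2.COLOR_BGR2GRAY)
m=(g>190); r=np.zeros(m.shape,bool); r[165:240,305:412]=1; m&=r
n,l,s,ct=cv2.connectedComponentsWithStats(m.astype(np.uint8)); E=[]
for i in range(1,n):
    if s[i,4]>60:
        ys,xs=np.nonzero(l==i); vx,vy,x,y=cv2.fitLine(np.c_[xs,ys].astype(np.float32),2,0,.01,.01).ravel()
        e=[[xs.min(),y+(xs.min()-x)*vy/vx],[xs.max(),y+(xs.max()-x)*vy/vx]]; P=ray(c,e,.048); E.append(P)
        print(s[i],np.round(e,1).tolist(),P.round(4).tolist(),np.linalg.norm(P[1]-P[0]).round(4),np.degrees(np.arctan2(*(P[0]-P[1])[[0,1]])).round(2))
if len(E)==2: print('center',(E[0].mean(0)+E[1].mean(0))/2, E[0].mean(0)-E[1].mean(0))
# cross-check stubs in w2/w1
S=np.array([[.6226,.256],[.5245,.2754],[.6251,.1011],[.5259,.124],[.4987,.2683],[.3985,.2584],[.4844,.1095],[.3861,.1272]])
for f in('w1','w2'):
    w=load(f); p=proj(w,np.c_[S,np.full(8,.016)]); print(f,p.round(0).tolist())
    h=cv2.cvtColor(w['img'],cv2.COLOR_BGR2HSV); y=((h[...,0]>15)&(h[...,0]<35)&(h[...,1]>120)).astype(np.uint8)
    n,l,s,ct=cv2.connectedComponentsWithStats(y)
    for i in range(1,n):
        if 15<s[i,4]<200: print(ct[i].round(1),s[i,4],ray(w,ct[i],.016)[0,:2].round(4))
E
```

```text
[312 174  92   7 223] [[312.0, 179.1], [403.0, 174.4]] [[0.5895, -0.0103, 0.048], [0.6106, -0.2823, 0.048]] 0.2728 -4.45
[315 223  94   7 226] [[315.0, 228.4], [408.0, 223.5]] [[0.4421, -0.0214, 0.048], [0.4632, -0.2956, 0.048]] 0.275 -4.39
center [ 0.52635234 -0.15241281  0.048     ] [0.14739772 0.01220041 0.        ]
w1 [[185.0, 322.0], [166.0, 238.0], [66.0, 353.0], [40.0, 276.0], [150.0, 217.0], [98.0, 121.0], [10.0, 246.0], [-22.0, 153.0]]
[ 98.3 119. ] 23 [0.397  0.2593]
[165.9 236.2] 32 [0.5226 0.2756]
[ 39.3 275.9] 39 [0.5252 0.1232]
[ 10.5 398.8] 114 [ 0.6737 -0.0152]
[  2.4 414.7] 16 [ 0.6969 -0.0458]
w2 [[261.0, 340.0], [205.0, 277.0], [181.0, 413.0], [126.0, 359.0], [182.0, 267.0], [98.0, 212.0], [91.0, 347.0], [27.0, 286.0]]
[ 26.7 285.8] 19 [0.3858 0.1275]
```

```bash
cat >> h.py <<'E'
RODS=dict(A1=(.5736,.2657,78.8),A2=(.5755,.1125,77.),A3=(.4486,.2633,95.6),A4=(.4353,.1183,79.8))
def valley(y): 
    a=np.radians(4.45); return np.array([.5264,-.1524])+y*np.array([-np.sin(a),np.cos(a)])
E
python3 - <<'E'
from h import *
st(); s=go(.4486,.2633,.15,95.6,False); 
print([valley(y).round(4) for y in(-.096,-.032,.032,.096)])
E
```

```text
t5.67 p [0.5039 0.403  0.2237] jaw 43.0 tilt 0.17 F [-0.5 -0.1 -1.2] open 4.98 q [ 0.5   0.44  1.32  0.    1.38 -0.25]
jaw 95.6
d cm [  7.33 -13.6    6.43] a [-0.917  0.002 -0.002]
[array([ 0.5338, -0.2481]), array([ 0.5289, -0.1843]), array([ 0.5239, -0.1205]), array([ 0.519 , -0.0567])]
```

Call:
arm_command:
  increments:
    - {"dx": 7.3,"dy": -13.6,"dz": 6.4,"ax": -0.917,"ay": 0,"az": 0,"fingers": 6}
    - {"dx": 7.3,"dy": -13.6,"dz": 6.4,"ax": -0.917,"ay": 0,"az": 0,"fingers": 6}
    - {"dx": 7.3,"dy": -13.6,"dz": 6.4,"ax": -0.917,"ay": 0,"az": 0,"fingers": 6}
    - {"dx": 7.3,"dy": -13.6,"dz": 6.4,"ax": -0.917,"ay": 0,"az": 0,"fingers": 6}
    - {"dx": 7.3,"dy": -13.6,"dz": 6.4,"ax": -0.917,"ay": 0,"az": 0,"fingers": 6}
    - {"dx": 7.3,"dy": -13.6,"dz": 6.4,"ax": -0.917,"ay": 0,"az": 0,"fingers": 6}
    - {"dx": 7.3,"dy": -13.6,"dz": 6.4,"ax": -0.917,"ay": 0,"az": 0,"fingers": 6}

```text
t: 6.55
position: [0.4473, 0.2629, 0.1484]
tool_rot: [-0.033, 0.707, 0.033, 0.706]
force: [0.3, -0.2, 0.1]
opening: 0.705
```

```bash
python3 - <<'E'
from h import *
st(); s=go(.4486,.2633,.019,95.6,False); snap('wrist','w3')
E
```

```text
t6.55 p [0.4473 0.2629 0.1484] jaw 95.4 tilt 0.1 F [ 0.3 -0.2  0.1] open 6.02 q [ 0.32  0.29  1.74  0.    1.11 -1.35]
jaw 95.6
d cm [12.94  0.03  0.16] a [-0.004 -0.002  0.   ]
```

View pics/w3.png

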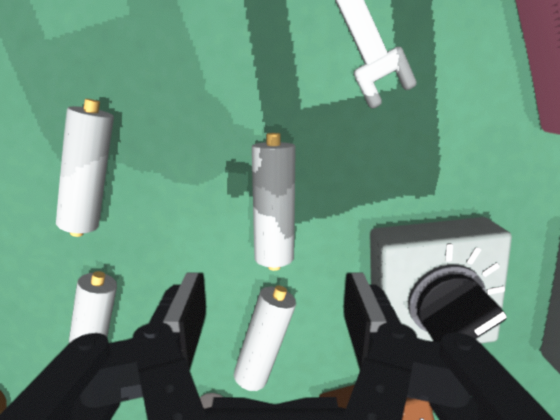

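Call:
arm_command:
  increments:
    - {"dx": 6,"dy": 0,"dz": 0.1,"ax": 0,"ay": 0,"az": 0,"fingers": 6}
    - {"dx": 11,"dy": 0,"dz": 0.1,"ax": 0,"ay": 0,"az": 0,"fingers": 6}
    - {"dx": 12.9,"dy": 0,"dz": 0.1,"ax": 0,"ay": 0,"az": 0,"fingers": 6}
    - {"dx": 12.9,"dy": 0,"dz": 0.1,"ax": 0,"ay": 0,"az": 0,"fingers": 6}
    - {"dx": 12.9,"dy": 0,"dz": 0.1,"ax": 0,"ay": 0,"az": 0,"fingers": 2.5}
    - {"dx": 12.9,"dy": 0,"dz": 0.1,"ax": 0,"ay": 0,"az": 0,"fingers": 2.5}
    - {"dx": 12.9,"dy": 0,"dz": 0.1,"ax": 0,"ay": 0,"az": 0,"fingers": 2.5}
    - {"dx": 12.9,"dy": 0,"dz": 0.1,"ax": 0,"ay": 0,"az": 0,"fingers": 2.5}
  force: 60

```text
t: 7.6
position: [0.45, 0.2635, 0.0219]
tool_rot: [-0.034, 0.705, 0.035, 0.707]
force: [-0.9, -0.4, 7.3]
opening: 0.349
```

```bash
python3 - <<'E'
from h import *
o,Rm=st(); v=valley(-.096); p=o['position']; s=go(p[0],p[1],.16,95,False); go(v[0],v[1],.16,94.45,False,src=s)
E
```

```text
t7.60 p [0.45   0.2635 0.0219] jaw 95.6 tilt 0.18 F [-0.9 -0.4  7.3] open 2.98 q [ 0.32  0.46  1.86  0.    0.82 -1.35]
jaw 95
d cm [-1.381e+01  1.000e-02  4.000e-02] a [ 0.01   0.003 -0.001]
jaw 94.5
d cm [  0.   -51.7    3.89] a [0.01 0.   0.  ]
```

Call:
arm_command:
  increments:
    - {"dx": -4,"dy": 0,"dz": 0,"ax": 0,"ay": 0,"az": 0,"fingers": 2.5}
    - {"dx": -8,"dy": 0,"dz": 0,"ax": 0,"ay": 0,"az": 0,"fingers": 2.5}
    - {"dx": -13.8,"dy": 0,"dz": 0,"ax": 0,"ay": 0,"az": 0,"fingers": 2.5}
    - {"dx": -13.8,"dy": -5,"dz": 0.4,"ax": 0.01,"ay": 0,"az": 0,"fingers": 2.5}
    - {"dx": -13.8,"dy": -10,"dz": 0.8,"ax": 0.02,"ay": 0,"az": 0,"fingers": 2.5}
    - {"dx": -13.8,"dy": -15,"dz": 1.2,"ax": 0.02,"ay": 0,"az": 0,"fingers": 2.5}
    - {"dx": -13.8,"dy": -20,"dz": 1.6,"ax": 0.02,"ay": 0,"az": 0,"fingers": 2.5}
    - {"dx": -13.8,"dy": -25,"dz": 2,"ax": 0.02,"ay": 0,"az": 0,"fingers": 2.5}

```text
t: 8.6
position: [0.4929, 0.0147, 0.1585]
tool_rot: [-0.027, 0.706, 0.027, 0.707]
force: [0.7, -0.1, -4.0]
opening: 0.35
```

```bash
python3 - <<'E'
from h import *
o,Rm=st(); v=valley(-.096);go(v[0],v[1],.16,94.45,False); 
E
```

```text
t8.60 p [0.4929 0.0147 0.1585] jaw 94.4 tilt 0.03 F [ 0.7 -0.1 -4. ] open 2.99 q [-0.2   0.23  1.79  0.    1.12 -1.84]
jaw 94.5
d cm [ -0.15 -26.52   2.06] a [-0.001  0.    -0.   ]
```

Call:
arm_command:
  increments:
    - {"dx": 0,"dy": -6,"dz": 0.5,"ax": 0,"ay": 0,"az": 0,"fingers": 2.5}
    - {"dx": 0,"dy": -12,"dz": 1,"ax": 0,"ay": 0,"az": 0,"fingers": 2.5}
    - {"dx": 0,"dy": -18,"dz": 1.5,"ax": 0,"ay": 0,"az": 0,"fingers": 2.5}
    - {"dx": 0,"dy": -23,"dz": 1.9,"ax": 0,"ay": 0,"az": 0,"fingers": 2.5}
    - {"dx": 0,"dy": -26.5,"dz": 2.1,"ax": 0,"ay": 0,"az": 0,"fingers": 2.5}
    - {"dx": 0,"dy": -26.5,"dz": 2.1,"ax": 0,"ay": 0,"az": 0,"fingers": 2.5}
    - {"dx": 0,"dy": -26.5,"dz": 2.1,"ax": 0,"ay": 0,"az": 0,"fingers": 2.5}

```text
t: 9.48
position: [0.5339, -0.2456, 0.158]
tool_rot: [-0.027, 0.707, 0.028, 0.706]
force: [-0.3, -0.2, -3.6]
opening: 0.346
```

```bash
python3 - <<'E'
from h import *
o,Rm=st(); v=valley(-.096);go(v[0],v[1],.075,94.45,False); snap('wrist','w4')
E
```

```text
t9.47 p [ 0.5339 -0.2456  0.158 ] jaw 94.4 tilt 0.09 F [-0.3 -0.2 -3.6] open 2.96 q [-0.62  0.39  1.56  0.    1.19 -2.27]
jaw 94.5
d cm [ 8.3  -0.26 -0.01] a [-0.001 -0.001 -0.001]
```

View pics/w4.png

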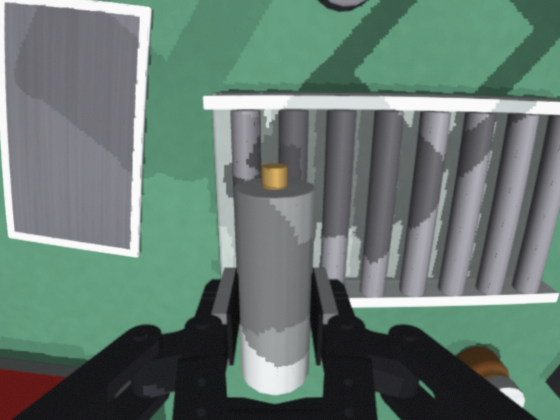

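Call:
arm_command:
  increments:
    - {"dx": 4,"dy": -0.2,"dz": 0,"ax": 0,"ay": 0,"az": 0,"fingers": 2.5}
    - {"dx": 7,"dy": -0.2,"dz": 0,"ax": 0,"ay": 0,"az": 0,"fingers": 2.5}
    - {"dx": 8.5,"dy": -0.2,"dz": 0,"ax": 0,"ay": 0,"az": 0,"fingers": 2.5}
    - {"dx": 9.1,"dy": -0.2,"dz": 0,"ax": 0,"ay": 0,"az": 0,"fingers": 2.5}
    - {"dx": 9.1,"dy": -0.2,"dz": 0,"ax": 0,"ay": 0,"az": 0,"fingers": 2.5}
    - {"dx": 9.1,"dy": -0.2,"dz": 0,"ax": 0,"ay": 0,"az": 0,"fingers": 2.5}

```text
t: 10.28
position: [0.5354, -0.2486, 0.0684]
tool_rot: [-0.028, 0.706, 0.027, 0.707]
force: [-0.2, 1.0, -3.7]
opening: 0.349
```

Call:
arm_command:
  increments:
    - {"dx": 0,"dy": 0,"dz": 0,"ax": 0,"ay": 0,"az": 0,"fingers": 4.5}
    - {"dx": 0,"dy": 0,"dz": 0,"ax": 0,"ay": 0,"az": 0,"fingers": 4.5}
    - {"dx": 0,"dy": 0,"dz": 0,"ax": 0,"ay": 0,"az": 0,"fingers": 4.5}
    - {"dx": -3,"dy": 0,"dz": 0,"ax": 0,"ay": 0,"az": 0,"fingers": 4.5}
    - {"dx": -8,"dy": 0,"dz": 0,"ax": 0,"ay": 0,"az": 0,"fingers": 4.5}
    - {"dx": -12,"dy": 0,"dz": 0,"ax": 0,"ay": 0,"az": 0,"fingers": 4.5}
    - {"dx": -12,"dy": 0,"dz": 0,"ax": 0,"ay": 0,"az": 0,"fingers": 4.5}

```text
t: 11.15
position: [0.5366, -0.2497, 0.1916]
tool_rot: [-0.029, 0.704, 0.025, 0.709]
force: [-0.2, -1.2, 0.3]
opening: 0.524
```

```bash
python3 - <<'E'
from h import *
o,Rm=st(); snap('wrist','w5');go(*RODS['A4'][:2],.19,79.8,False)
E
```

```text
t11.15 p [ 0.5366 -0.2497  0.1916] jaw 94.4 tilt 0.48 F [-0.2 -1.2  0.3] open 4.48 q [-0.62  0.37  1.51  0.    1.26 -2.27]
jaw 79.8
d cm [-0.2  37.39 -7.15] a [0.255 0.003 0.002]
```

View pics/w5.png

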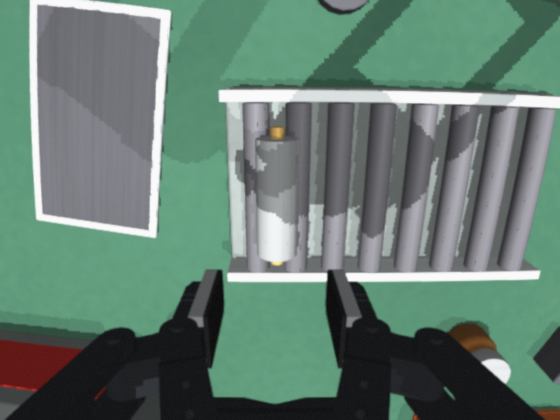

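Call:
arm_command:
  increments:
    - {"dx": 0,"dy": 6,"dz": -1.2,"ax": 0.1,"ay": 0,"az": 0,"fingers": 6}
    - {"dx": 0,"dy": 37.4,"dz": -7.2,"ax": 0.255,"ay": 0,"az": 0,"fingers": 6}
    - {"dx": 0,"dy": 37.4,"dz": -7.2,"ax": 0.255,"ay": 0,"az": 0,"fingers": 6}
    - {"dx": 0,"dy": 37.4,"dz": -7.2,"ax": 0.255,"ay": 0,"az": 0,"fingers": 6}
    - {"dx": 0,"dy": 37.4,"dz": -7.2,"ax": 0.255,"ay": 0,"az": 0,"fingers": 6}
    - {"dx": 0,"dy": 37.4,"dz": -7.2,"ax": 0.255,"ay": 0,"az": 0,"fingers": 6}
    - {"dx": 0,"dy": 37.4,"dz": -7.2,"ax": 0.255,"ay": 0,"az": 0,"fingers": 6}
    - {"dx": 3,"dy": 37.4,"dz": -7.2,"ax": 0.255,"ay": 0,"az": 0,"fingers": 6}

```text
t: 12.2
position: [0.4351, 0.1197, 0.1578]
tool_rot: [0.062, 0.703, -0.062, 0.706]
force: [0.7, -0.6, -0.6]
opening: 0.705
```

```bash
python3 - <<'E'
from h import *
o,Rm=st(); 
c=load('w5'); P=ray(c,[[277,131],[277,265]],.0605); m=P.mean(0)[:2]; a=np.radians(4.45); q=m-[.5264,-.1524]; print(P.round(4).tolist(),'bed frame',q@[np.cos(a),np.sin(a)],q@[-np.sin(a),np.cos(a)])
print('plates',ray(c,[[221,96],[560,99],[229,276],[539,275]],.048).round(4).tolist())
print('tray',ray(c,[[33,0],[170,11],[37,217],[156,236]],.005).round(4).tolist())
w=snap('wrist','w6'); go(*RODS['A4'][:2],.021,79.8,False)
E
```

```text
t12.20 p [0.4351 0.1197 0.1578] jaw 80.0 tilt 0.22 F [ 0.7 -0.6 -0.6] open 6.02 q [ 0.02  0.16  1.89 -0.    1.09 -1.37]
[[0.4826, -0.2529, 0.0605], [0.5882, -0.2445, 0.0605]] bed frame 0.0015264343095139799 -0.09667211014050076
plates [[0.462, -0.2952, 0.048], [0.4395, -0.0394, 0.048], [0.6085, -0.2839, 0.048], [0.5886, -0.0097, 0.048]]
tray [[0.3946, -0.4607, 0.005], [0.4, -0.3449, 0.005], [0.5861, -0.4772, 0.005], [0.5959, -0.3596, 0.005]]
jaw 79.8
d cm [13.22  0.02  0.41] a [ 0.002 -0.005  0.001]
```

View pics/w6.png

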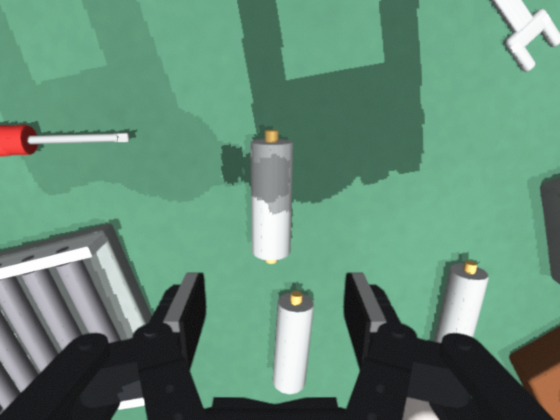

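Call:
arm_command:
  increments:
    - {"dx": 6,"dy": 0,"dz": 0.2,"ax": 0,"ay": 0,"az": 0,"fingers": 6}
    - {"dx": 11,"dy": 0,"dz": 0.2,"ax": 0,"ay": 0,"az": 0,"fingers": 6}
    - {"dx": 13.3,"dy": 0,"dz": 0.2,"ax": 0,"ay": 0,"az": 0,"fingers": 6}
    - {"dx": 13.3,"dy": 0,"dz": 0.2,"ax": 0,"ay": 0,"az": 0,"fingers": 6}
    - {"dx": 13.3,"dy": 0,"dz": 0.2,"ax": 0,"ay": 0,"az": 0,"fingers": 2.5}
    - {"dx": 13.3,"dy": 0,"dz": 0.2,"ax": 0,"ay": 0,"az": 0,"fingers": 2.5}
    - {"dx": 13.3,"dy": 0,"dz": 0.2,"ax": 0,"ay": 0,"az": 0,"fingers": 2.5}
    - {"dx": 13.3,"dy": 0,"dz": 0.2,"ax": 0,"ay": 0,"az": 0,"fingers": 2.5}
  force: 60

```text
t: 13.25
position: [0.4371, 0.1183, 0.0258]
tool_rot: [0.063, 0.703, -0.063, 0.705]
force: [-1.7, -2.5, 6.9]
opening: 0.34
```

```bash
python3 - <<'E'
from h import *
o,Rm=st(); v=valley(-.032); p=o['position']; s=go(p[0],p[1],.16,79.8,False); go(v[0],v[1],.16,94.45,False,src=s)
E
```

```text
t13.25 p [0.4371 0.1183 0.0258] jaw 79.8 tilt 0.18 F [-1.7 -2.5  6.9] open 2.9 q [ 0.02  0.36  2.02 -0.    0.75 -1.38]
jaw 79.8
d cm [-13.42  -0.     0.04] a [0.001 0.003 0.   ]
jaw 94.5
d cm [  0.   -28.15  14.39] a [-0.256  0.     0.   ]
```

The grip sits too high (z 0.0258), so I'll reopen, lower and regrip.

Call:
arm_command:
  increments:
    - {"dx": 0,"dy": 0,"dz": 0,"ax": 0,"ay": 0,"az": 0,"fingers": 5}
    - {"dx": 0,"dy": 0,"dz": 0,"ax": 0,"ay": 0,"az": 0,"fingers": 5}
    - {"dx": 0.4,"dy": 0,"dz": 0,"ax": 0,"ay": 0,"az": 0,"fingers": 5}
    - {"dx": 0.4,"dy": 0,"dz": 0,"ax": 0,"ay": 0,"az": 0,"fingers": 5}

```text
t: 13.75
position: [0.4356, 0.1187, 0.0199]
tool_rot: [0.063, 0.705, -0.063, 0.704]
force: [0.5, 0.4, -0.8]
opening: 0.584
```

```bash
python3 - <<'E'
from h import *
o,Rm=st(); 
E
```

```text
t13.75 p [0.4356 0.1187 0.0199] jaw 79.8 tilt 0.06 F [ 0.5  0.4 -0.8] open 4.99 q [ 0.02  0.38  2.03  0.    0.74 -1.38]
```

Call:
arm_command:
  increments:
    - {"dx": 0.3,"dy": 0,"dz": 0,"ax": 0,"ay": 0,"az": 0,"fingers": 5}
    - {"dx": 0.3,"dy": 0,"dz": 0,"ax": 0,"ay": 0,"az": 0,"fingers": 2.5}
    - {"dx": 0.3,"dy": 0,"dz": 0,"ax": 0,"ay": 0,"az": 0,"fingers": 2.5}
    - {"dx": 0.3,"dy": 0,"dz": 0,"ax": 0,"ay": 0,"az": 0,"fingers": 2.5}
    - {"dx": 0.3,"dy": 0,"dz": 0,"ax": 0,"ay": 0,"az": 0,"fingers": 2.5}

```text
t: 14.38
position: [0.4358, 0.1186, 0.0174]
tool_rot: [0.063, 0.704, -0.063, 0.704]
force: [-0.8, 0.3, 2.0]
opening: 0.349
```

```bash
python3 - <<'E'
from h import *
o,Rm=st(); v=valley(-.032); p=o['position']; s=go(p[0],p[1],.16,79.8,False); go(v[0],v[1],.16,94.45,False,src=s)
E
```

```text
t14.38 p [0.4358 0.1186 0.0174] jaw 79.8 tilt 0.01 F [-0.8  0.3  2. ] open 2.98 q [ 0.02  0.38  2.03  0.    0.73 -1.38]
jaw 79.8
d cm [-14.26  -0.    -0.  ] a [ 0. -0.  0.]
jaw 94.5
d cm [  0.   -28.17  14.52] a [-0.256  0.     0.   ]
```

Call:
arm_command:
  increments:
    - {"dx": -4,"dy": 0,"dz": 0,"ax": 0,"ay": 0,"az": 0,"fingers": 2.5}
    - {"dx": -8,"dy": 0,"dz": 0,"ax": 0,"ay": 0,"az": 0,"fingers": 2.5}
    - {"dx": -14.2,"dy": 0,"dz": 0,"ax": 0,"ay": 0,"az": 0,"fingers": 2.5}
    - {"dx": -14.2,"dy": -6,"dz": 3,"ax": -0.06,"ay": 0,"az": 0,"fingers": 2.5}
    - {"dx": -14.2,"dy": -11,"dz": 6,"ax": -0.12,"ay": 0,"az": 0,"fingers": 2.5}
    - {"dx": -14.2,"dy": -16,"dz": 8.5,"ax": -0.18,"ay": 0,"az": 0,"fingers": 2.5}
    - {"dx": -14.2,"dy": -21,"dz": 11,"ax": -0.256,"ay": 0,"az": 0,"fingers": 2.5}
    - {"dx": -14.2,"dy": -25,"dz": 13,"ax": -0.256,"ay": 0,"az": 0,"fingers": 2.5}

```text
t: 15.38
position: [0.5198, -0.1527, 0.1587]
tool_rot: [-0.027, 0.707, 0.028, 0.706]
force: [0.4, 0.8, -2.1]
opening: 0.35
```

```bash
python3 - <<'E'
from h import *
o,Rm=st(); v=valley(-.032); go(v[0],v[1],.12,94.45,False)
E
```

```text
t15.38 p [ 0.5198 -0.1527  0.1587] jaw 94.5 tilt 0.02 F [ 0.4  0.8 -2.1] open 2.98 q [-0.49  0.32  1.67 -0.    1.15 -2.14]
jaw 94.5
d cm [ 3.87 -3.22  0.66] a [ 0. -0. -0.]
```

Call:
arm_command:
  increments:
    - {"dx": 3,"dy": -3.3,"dz": 0.7,"ax": 0,"ay": 0,"az": 0,"fingers": 2.5}
    - {"dx": 6,"dy": -3.3,"dz": 0.7,"ax": 0,"ay": 0,"az": 0,"fingers": 2.5}
    - {"dx": 7,"dy": -3.3,"dz": 0.7,"ax": 0,"ay": 0,"az": 0,"fingers": 2.5}
    - {"dx": 7,"dy": -3.3,"dz": 0.7,"ax": 0,"ay": 0,"az": 0,"fingers": 2.5}

```text
t: 15.88
position: [0.5287, -0.1822, 0.0887]
tool_rot: [-0.027, 0.707, 0.028, 0.706]
force: [0.2, 0.1, -1.9]
opening: 0.351
```

```bash
python3 - <<'E'
from h import *
o,Rm=st(); v=valley(-.032); go(v[0],v[1],.0635,94.45,False); snap('wrist','w7')
E
```

```text
t15.88 p [ 0.5287 -0.1822  0.0887] jaw 94.5 tilt 0.12 F [ 0.2  0.1 -1.9] open 2.99 q [-0.53  0.42  1.71  0.    1.01 -2.18]
jaw 94.5
d cm [ 2.52 -0.22  0.  ] a [ 0.001 -0.002 -0.001]
```

View pics/w7.png

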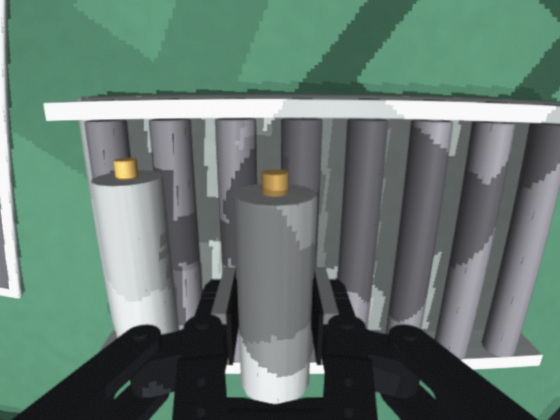

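Call:
arm_command:
  increments:
    - {"dx": 1.5,"dy": -0.1,"dz": 0,"ax": 0,"ay": 0,"az": 0,"fingers": 2.5}
    - {"dx": 2.4,"dy": -0.1,"dz": 0,"ax": 0,"ay": 0,"az": 0,"fingers": 2.5}
    - {"dx": 2.4,"dy": -0.1,"dz": 0,"ax": 0,"ay": 0,"az": 0,"fingers": 2.5}
    - {"dx": 2.4,"dy": -0.1,"dz": 0,"ax": 0,"ay": 0,"az": 0,"fingers": 2.5}

```text
t: 16.42
position: [0.5295, -0.1838, 0.0654]
tool_rot: [-0.028, 0.707, 0.028, 0.707]
force: [-0.4, 0.8, -2.8]
opening: 0.353
```

Call:
arm_command:
  increments:
    - {"dx": 0,"dy": 0,"dz": 0,"ax": 0,"ay": 0,"az": 0,"fingers": 4.2}
    - {"dx": 0,"dy": 0,"dz": 0,"ax": 0,"ay": 0,"az": 0,"fingers": 4.2}
    - {"dx": 0,"dy": 0,"dz": 0,"ax": 0,"ay": 0,"az": 0,"fingers": 4.2}
    - {"dx": -3,"dy": 0,"dz": 0,"ax": 0,"ay": 0,"az": 0,"fingers": 4.2}
    - {"dx": -8,"dy": 0,"dz": 0,"ax": 0,"ay": 0,"az": 0,"fingers": 4.2}
    - {"dx": -12.5,"dy": 0,"dz": 0,"ax": 0,"ay": 0,"az": 0,"fingers": 4.2}
    - {"dx": -12.5,"dy": 0,"dz": 0,"ax": 0,"ay": 0,"az": 0,"fingers": 4.2}
    - {"dx": -12.5,"dy": 0,"dz": 0,"ax": 0,"ay": 0,"az": 0,"fingers": 4.2}

```text
t: 17.42
position: [0.529, -0.1836, 0.1899]
tool_rot: [-0.028, 0.707, 0.028, 0.706]
force: [-0.5, 0.6, -0.2]
opening: 0.492
```

```bash
python3 - <<'E'
from h import *
o,Rm=st(); snap('wrist','w8');go(*RODS['A2'][:2],.19,77,False)
E
```

```text
t17.43 p [ 0.529  -0.1836  0.1899] jaw 94.5 tilt 0.03 F [-0.5  0.6 -0.2] open 4.2 q [-0.53  0.32  1.59 -0.    1.24 -2.18]
jaw 77
d cm [-0.06 29.13  6.99] a [ 0.305 -0.002 -0.001]
```

View pics/w8.png

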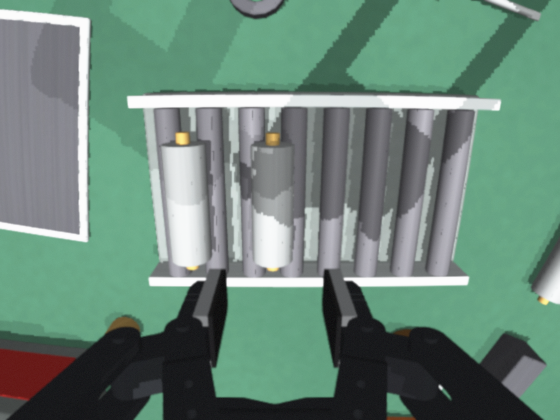

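Rods are in valleys 1 (187,200) and 3 (272,205). Next rod: A2.

Call:
arm_command:
  increments:
    - {"dx": 0,"dy": 6,"dz": 1.4,"ax": 0.1,"ay": 0,"az": 0,"fingers": 6}
    - {"dx": 0,"dy": 29.1,"dz": 7,"ax": 0.305,"ay": 0,"az": 0,"fingers": 6}
    - {"dx": 0,"dy": 29.1,"dz": 7,"ax": 0.305,"ay": 0,"az": 0,"fingers": 6}
    - {"dx": 0,"dy": 29.1,"dz": 7,"ax": 0.305,"ay": 0,"az": 0,"fingers": 6}
    - {"dx": 0,"dy": 29.1,"dz": 7,"ax": 0.305,"ay": 0,"az": 0,"fingers": 6}
    - {"dx": 0,"dy": 29.1,"dz": 7,"ax": 0.305,"ay": 0,"az": 0,"fingers": 6}
    - {"dx": 3,"dy": 29.1,"dz": 7,"ax": 0.305,"ay": 0,"az": 0,"fingers": 6}
    - {"dx": 3,"dy": 29.1,"dz": 7,"ax": 0.305,"ay": 0,"az": 0,"fingers": 6}

```text
t: 18.48
position: [0.5738, 0.1109, 0.1569]
tool_rot: [0.08, 0.705, -0.081, 0.7]
force: [0.3, 0.7, 0.1]
opening: 0.707
```

```bash
python3 - <<'E'
from h import *
w=snap('wrist','w9'); st(); go(*RODS['A2'][:2],.017,77,False)
E
```

```text
t18.52 p [0.575  0.1108 0.1585] jaw 77.0 tilt 0.27 F [-0.2  0.6 -0.1] open 6.01 q [ 0.    0.39  1.56 -0.    1.19 -1.34]
jaw 77
d cm [14.15  0.19  0.08] a [-0.001 -0.005  0.001]
```

View pics/w9.png

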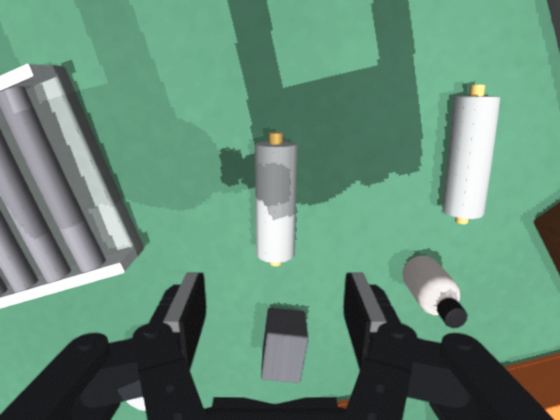

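Call:
arm_command:
  increments:
    - {"dx": 6,"dy": 0.2,"dz": 0,"ax": 0,"ay": 0,"az": 0,"fingers": 6}
    - {"dx": 11,"dy": 0.2,"dz": 0,"ax": 0,"ay": 0,"az": 0,"fingers": 6}
    - {"dx": 13.9,"dy": 0.2,"dz": 0,"ax": 0,"ay": 0,"az": 0,"fingers": 6}
    - {"dx": 13.9,"dy": 0.2,"dz": 0,"ax": 0,"ay": 0,"az": 0,"fingers": 6}
    - {"dx": 13.9,"dy": 0.2,"dz": 0,"ax": 0,"ay": 0,"az": 0,"fingers": 2.5}
    - {"dx": 13.9,"dy": 0.2,"dz": 0,"ax": 0,"ay": 0,"az": 0,"fingers": 2.5}
    - {"dx": 13.9,"dy": 0.2,"dz": 0,"ax": 0,"ay": 0,"az": 0,"fingers": 2.5}
    - {"dx": 13.9,"dy": 0.2,"dz": 0,"ax": 0,"ay": 0,"az": 0,"fingers": 2.5}
  force: 60

```text
t: 19.52
position: [0.5786, 0.1134, 0.0238]
tool_rot: [0.08, 0.701, -0.08, 0.704]
force: [-0.3, -2.1, 7.3]
opening: 0.348
```

```bash
python3 - <<'E'
from h import *
o,Rm=st(); v=valley(.032); p=o['position']; s=go(p[0],p[1],.16,77,False); go(v[0],v[1],.16,94.45,False,src=s)
E
```

```text
t19.52 p [0.5786 0.1134 0.0238] jaw 77.0 tilt 0.26 F [-0.3 -2.1  7.3] open 2.97 q [ 0.    0.55  1.69 -0.    0.9  -1.34]
jaw 77
d cm [-1.362e+01  1.000e-02  6.000e-02] a [ 0.     0.005 -0.001]
jaw 94.5
d cm [  0.   -24.02  -0.07] a [-0.305  0.     0.   ]
```

Call:
arm_command:
  increments:
    - {"dx": 0,"dy": 0,"dz": 0,"ax": 0,"ay": 0,"az": 0,"fingers": 4.5}
    - {"dx": 0,"dy": 0,"dz": 0,"ax": 0,"ay": 0,"az": 0,"fingers": 4.5}
    - {"dx": 0.3,"dy": 0,"dz": 0,"ax": 0,"ay": 0,"az": 0,"fingers": 4.5}
    - {"dx": 0.3,"dy": 0,"dz": 0,"ax": 0,"ay": 0,"az": 0,"fingers": 2.5}
    - {"dx": 0.3,"dy": 0,"dz": 0,"ax": 0,"ay": 0,"az": 0,"fingers": 2.5}
    - {"dx": 0.3,"dy": 0,"dz": 0,"ax": 0,"ay": 0,"az": 0,"fingers": 2.5}
    - {"dx": 0.3,"dy": 0,"dz": 0,"ax": 0,"ay": 0,"az": 0,"fingers": 2.5}

```text
t: 20.4
position: [0.5766, 0.1138, 0.0182]
tool_rot: [0.08, 0.703, -0.08, 0.702]
force: [-0.9, 0.9, -0.6]
opening: 0.355
```

```bash
python3 - <<'E'
from h import *
o,Rm=st(); v=valley(.032); p=o['position']; s=go(p[0],p[1],.16,77,False); go(v[0],v[1],.16,94.45,False,src=s)
E
```

```text
t20.40 p [0.5766 0.1138 0.0182] jaw 77.0 tilt 0.03 F [-0.9  0.9 -0.6] open 3.03 q [ 0.01  0.56  1.69  0.    0.89 -1.34]
jaw 77
d cm [-1.418e+01  0.000e+00 -1.000e-02] a [ 0. -0. -0.]
jaw 94.5
d cm [  0.   -24.02   0.13] a [-0.305  0.     0.   ]
```

Call:
arm_command:
  increments:
    - {"dx": -4,"dy": 0,"dz": 0,"ax": 0,"ay": 0,"az": 0,"fingers": 2.5}
    - {"dx": -8,"dy": 0,"dz": 0,"ax": 0,"ay": 0,"az": 0,"fingers": 2.5}
    - {"dx": -14.2,"dy": 0,"dz": 0,"ax": 0,"ay": 0,"az": 0,"fingers": 2.5}
    - {"dx": -14.2,"dy": -5,"dz": 0,"ax": -0.06,"ay": 0,"az": 0,"fingers": 2.5}
    - {"dx": -14.2,"dy": -11,"dz": 0,"ax": -0.12,"ay": 0,"az": 0,"fingers": 2.5}
    - {"dx": -14.2,"dy": -17,"dz": 0,"ax": -0.2,"ay": 0,"az": 0,"fingers": 2.5}
    - {"dx": -14.2,"dy": -22,"dz": 0.1,"ax": -0.305,"ay": 0,"az": 0,"fingers": 2.5}
    - {"dx": -14.2,"dy": -24,"dz": 0.1,"ax": -0.305,"ay": 0,"az": 0,"fingers": 2.5}

```text
t: 21.4
position: [0.523, -0.123, 0.16]
tool_rot: [-0.027, 0.707, 0.027, 0.706]
force: [-0.3, 0.3, -2.6]
opening: 0.35
```

Call:
arm_command:
  increments:
    - {"dx": 3,"dy": 0,"dz": 0,"ax": 0,"ay": 0,"az": 0,"fingers": 2.5}
    - {"dx": 6,"dy": 0,"dz": 0,"ax": 0,"ay": 0,"az": 0,"fingers": 2.5}
    - {"dx": 7,"dy": 0,"dz": 0,"ax": 0,"ay": 0,"az": 0,"fingers": 2.5}
    - {"dx": 7,"dy": 0,"dz": 0,"ax": 0,"ay": 0,"az": 0,"fingers": 2.5}

```text
t: 21.9
position: [0.5236, -0.1197, 0.0899]
tool_rot: [-0.027, 0.707, 0.028, 0.706]
force: [0.1, -0.2, -2.8]
opening: 0.348
```

```bash
python3 - <<'E'
from h import *
o,Rm=st(); v=valley(.032); go(v[0],v[1],.0645,94.45,False); snap('wrist','w10')
E
```

```text
t21.90 p [ 0.5236 -0.1197  0.0899] jaw 94.5 tilt 0.09 F [ 0.1 -0.2 -2.8] open 2.97 q [-0.43  0.39  1.76  0.    0.99 -2.08]
jaw 94.5
d cm [ 2.54 -0.08  0.02] a [ 0.001 -0.001 -0.001]
```

View pics/w10.png

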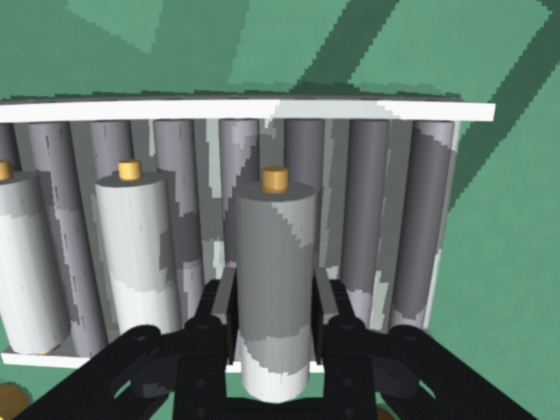

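Call:
arm_command:
  increments:
    - {"dx": 1.5,"dy": 0,"dz": 0,"ax": 0,"ay": 0,"az": 0,"fingers": 2.5}
    - {"dx": 2.5,"dy": 0,"dz": 0,"ax": 0,"ay": 0,"az": 0,"fingers": 2.5}
    - {"dx": 2.5,"dy": 0,"dz": 0,"ax": 0,"ay": 0,"az": 0,"fingers": 2.5}
    - {"dx": 2.5,"dy": 0,"dz": 0,"ax": 0,"ay": 0,"az": 0,"fingers": 2.5}

```text
t: 22.45
position: [0.5238, -0.1203, 0.0653]
tool_rot: [-0.028, 0.707, 0.028, 0.706]
force: [-0.4, 0.6, -2.7]
opening: 0.35
```

Call:
arm_command:
  increments:
    - {"dx": 0,"dy": 0,"dz": 0,"ax": 0,"ay": 0,"az": 0,"fingers": 4.2}
    - {"dx": 0,"dy": 0,"dz": 0,"ax": 0,"ay": 0,"az": 0,"fingers": 4.2}
    - {"dx": 0,"dy": 0,"dz": 0,"ax": 0,"ay": 0,"az": 0,"fingers": 4.2}
    - {"dx": -3,"dy": 0,"dz": 0,"ax": 0,"ay": 0,"az": 0,"fingers": 4.2}
    - {"dx": -8,"dy": 0,"dz": 0,"ax": 0,"ay": 0,"az": 0,"fingers": 4.2}
    - {"dx": -12.5,"dy": 0,"dz": 0,"ax": 0,"ay": 0,"az": 0,"fingers": 4.2}
    - {"dx": -12.5,"dy": 0,"dz": 0,"ax": 0,"ay": 0,"az": 0,"fingers": 4.2}
    - {"dx": -12.5,"dy": 0,"dz": 0,"ax": 0,"ay": 0,"az": 0,"fingers": 4.2}

```text
t: 23.45
position: [0.5234, -0.1202, 0.1899]
tool_rot: [-0.028, 0.707, 0.028, 0.706]
force: [-0.5, 0.2, -0.0]
opening: 0.489
```

```bash
python3 - <<'E'
from h import *
o,Rm=st(); snap('wrist','w11');go(*RODS['A1'][:2],.19,78.8,False)
E
```

```text
t23.45 p [ 0.5234 -0.1202  0.1899] jaw 94.5 tilt 0.02 F [-0.5  0.2 -0. ] open 4.18 q [-0.43  0.28  1.64  0.    1.22 -2.08]
jaw 78.8
d cm [-0.06 38.06  8.05] a [ 0.274 -0.002 -0.001]
```

View pics/w11.png

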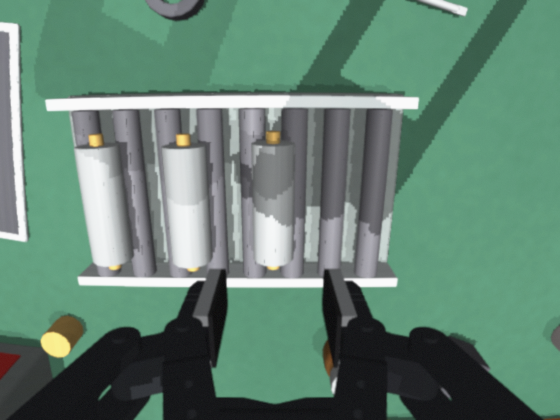

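Three rods are now in valleys 1, 3 and 5 (105,205), (187,205), (272,205). Last rod: A1.

Call:
arm_command:
  increments:
    - {"dx": 0,"dy": 6,"dz": 1.3,"ax": 0.1,"ay": 0,"az": 0,"fingers": 6}
    - {"dx": 0,"dy": 38,"dz": 8,"ax": 0.274,"ay": 0,"az": 0,"fingers": 6}
    - {"dx": 0,"dy": 38,"dz": 8,"ax": 0.274,"ay": 0,"az": 0,"fingers": 6}
    - {"dx": 0,"dy": 38,"dz": 8,"ax": 0.274,"ay": 0,"az": 0,"fingers": 6}
    - {"dx": 0,"dy": 38,"dz": 8,"ax": 0.274,"ay": 0,"az": 0,"fingers": 6}
    - {"dx": 0,"dy": 38,"dz": 8,"ax": 0.274,"ay": 0,"az": 0,"fingers": 6}
    - {"dx": 0,"dy": 38,"dz": 8,"ax": 0.274,"ay": 0,"az": 0,"fingers": 6}
    - {"dx": 3,"dy": 38,"dz": 8,"ax": 0.274,"ay": 0,"az": 0,"fingers": 6}

```text
t: 24.5
position: [0.5748, 0.2665, 0.1606]
tool_rot: [0.068, 0.703, -0.068, 0.705]
force: [-0.7, -0.3, -0.6]
opening: 0.702
```

Call:
arm_command:
  increments:
    - {"dx": 0,"dy": 0,"dz": 0,"ax": 0,"ay": 0,"az": 0,"fingers": 6}
    - {"dx": 0,"dy": 0,"dz": 0,"ax": 0,"ay": 0,"az": 0,"fingers": 6}

```text
t: 24.75
position: [0.574, 0.2638, 0.1602]
tool_rot: [0.069, 0.704, -0.07, 0.703]
force: [1.0, -0.4, 0.4]
opening: 0.704
```

```bash
python3 - <<'E'
from h import *
w=snap('wrist','w12'); st(); go(*RODS['A1'][:2],.017,78.8,False)
E
```

```text
t24.80 p [0.5744 0.2639 0.161 ] jaw 78.7 tilt 0.03 F [0.8 0.1 0.3] open 6.0 q [ 0.25  0.46  1.44 -0.    1.24 -1.12]
jaw 78.8
d cm [14.4   0.15 -0.12] a [-0.001  0.001 -0.   ]
```

View pics/w12.png

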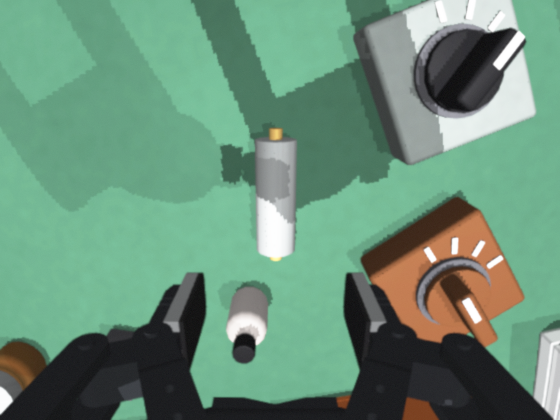

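Call:
arm_command:
  increments:
    - {"dx": 6,"dy": 0.2,"dz": -0.1,"ax": 0,"ay": 0,"az": 0,"fingers": 6}
    - {"dx": 11,"dy": 0.2,"dz": -0.1,"ax": 0,"ay": 0,"az": 0,"fingers": 5}
    - {"dx": 14.4,"dy": 0.2,"dz": -0.1,"ax": 0,"ay": 0,"az": 0,"fingers": 4.5}
    - {"dx": 14.4,"dy": 0.2,"dz": -0.1,"ax": 0,"ay": 0,"az": 0,"fingers": 4.5}
    - {"dx": 14.4,"dy": 0.2,"dz": -0.1,"ax": 0,"ay": 0,"az": 0,"fingers": 2.5}
    - {"dx": 14.4,"dy": 0.2,"dz": -0.1,"ax": 0,"ay": 0,"az": 0,"fingers": 2.5}
    - {"dx": 14.4,"dy": 0.2,"dz": -0.1,"ax": 0,"ay": 0,"az": 0,"fingers": 2.5}
    - {"dx": 14.4,"dy": 0.2,"dz": -0.1,"ax": 0,"ay": 0,"az": 0,"fingers": 2.5}
  force: 60

```text
t: 25.8
position: [0.5746, 0.2672, 0.0182]
tool_rot: [0.069, 0.703, -0.069, 0.705]
force: [-1.6, -0.8, 6.7]
opening: 0.35
```

```bash
python3 - <<'E'
from h import *
o,Rm=st(); v=valley(.096); p=o['position']; s=go(p[0],p[1],.16,78.8,False); go(v[0],v[1],.16,94.45,False,src=s)
E
```

```text
t25.80 p [0.5746 0.2672 0.0182] jaw 78.8 tilt 0.19 F [-1.6 -0.8  6.7] open 2.99 q [ 0.26  0.62  1.57 -0.    0.95 -1.12]
jaw 78.8
d cm [-14.18   0.02   0.04] a [-0.     0.003 -0.001]
jaw 94.5
d cm [  0.   -32.85   0.84] a [-0.273  0.     0.   ]
```

Call:
arm_command:
  increments:
    - {"dx": -4,"dy": 0,"dz": 0,"ax": 0,"ay": 0,"az": 0,"fingers": 2.5}
    - {"dx": -8,"dy": 0,"dz": 0,"ax": 0,"ay": 0,"az": 0,"fingers": 2.5}
    - {"dx": -14.2,"dy": 0,"dz": 0,"ax": 0,"ay": 0,"az": 0,"fingers": 2.5}
    - {"dx": -14.2,"dy": -6,"dz": 0.2,"ax": -0.06,"ay": 0,"az": 0,"fingers": 2.5}
    - {"dx": -14.2,"dy": -12,"dz": 0.4,"ax": -0.12,"ay": 0,"az": 0,"fingers": 2.5}
    - {"dx": -14.2,"dy": -18,"dz": 0.5,"ax": -0.18,"ay": 0,"az": 0,"fingers": 2.5}
    - {"dx": -14.2,"dy": -24,"dz": 0.7,"ax": -0.23,"ay": 0,"az": 0,"fingers": 2.5}
    - {"dx": -14.2,"dy": -30,"dz": 0.8,"ax": -0.273,"ay": 0,"az": 0,"fingers": 2.5}

```text
t: 26.8
position: [0.5221, -0.0305, 0.1585]
tool_rot: [-0.028, 0.706, 0.028, 0.707]
force: [1.7, -1.2, -3.1]
opening: 0.347
```

Call:
arm_command:
  increments:
    - {"dx": 3,"dy": -2.8,"dz": 0,"ax": 0,"ay": 0,"az": 0,"fingers": 2.5}
    - {"dx": 6,"dy": -2.8,"dz": 0.7,"ax": 0,"ay": 0,"az": 0,"fingers": 2.5}
    - {"dx": 7,"dy": -2.8,"dz": 0.7,"ax": 0,"ay": 0,"az": 0,"fingers": 2.5}
    - {"dx": 7,"dy": -2.8,"dz": 0.7,"ax": 0,"ay": 0,"az": 0,"fingers": 2.5}

```text
t: 27.3
position: [0.5313, -0.0557, 0.0879]
tool_rot: [-0.027, 0.707, 0.028, 0.706]
force: [0.2, 0.3, -1.6]
opening: 0.351
```

```bash
python3 - <<'E'
from h import *
o,Rm=st(); v=valley(.096); go(v[0],v[1],.0645,94.45,False); snap('wrist','w13')
E
```

```text
t27.30 p [ 0.5313 -0.0557  0.0879] jaw 94.5 tilt 0.11 F [ 0.2  0.3 -1.6] open 3.0 q [-0.31  0.39  1.77  0.    0.99 -1.96]
jaw 94.5
d cm [ 2.35 -0.   -1.23] a [ 0.    -0.002 -0.001]
```

View pics/w13.png

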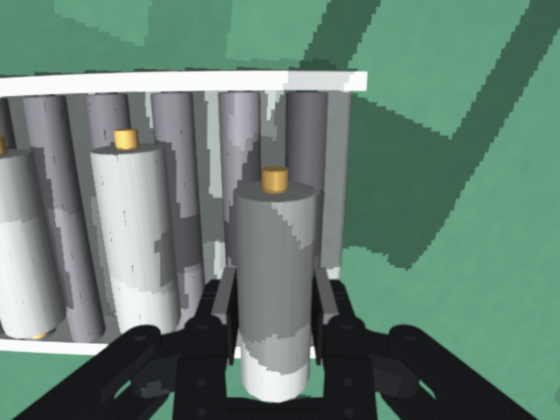

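The rod is 12 mm off along its length; correcting with dz −1.2.

Call:
arm_command:
  increments:
    - {"dx": 0,"dy": 0,"dz": -1.2,"ax": 0,"ay": 0,"az": 0,"fingers": 2.5}
    - {"dx": 1.5,"dy": 0,"dz": -1.2,"ax": 0,"ay": 0,"az": 0,"fingers": 2.5}
    - {"dx": 2.3,"dy": 0,"dz": -1.2,"ax": 0,"ay": 0,"az": 0,"fingers": 2.5}
    - {"dx": 2.3,"dy": 0,"dz": -1.2,"ax": 0,"ay": 0,"az": 0,"fingers": 2.5}
    - {"dx": 2.3,"dy": 0,"dz": -1.2,"ax": 0,"ay": 0,"az": 0,"fingers": 2.5}

```text
t: 27.98
position: [0.5202, -0.0573, 0.0652]
tool_rot: [-0.027, 0.707, 0.027, 0.707]
force: [1.0, 0.0, -3.1]
opening: 0.35
```

Call:
arm_command:
  increments:
    - {"dx": 0,"dy": 0,"dz": 0,"ax": 0,"ay": 0,"az": 0,"fingers": 4.2}
    - {"dx": 0,"dy": 0,"dz": 0,"ax": 0,"ay": 0,"az": 0,"fingers": 4.2}
    - {"dx": 0,"dy": 0,"dz": 0,"ax": 0,"ay": 0,"az": 0,"fingers": 4.2}
    - {"dx": -3,"dy": 0,"dz": 0,"ax": 0,"ay": 0,"az": 0,"fingers": 4.2}
    - {"dx": -8,"dy": 0,"dz": 0,"ax": 0,"ay": 0,"az": 0,"fingers": 4.2}
    - {"dx": -14,"dy": 0,"dz": 0,"ax": 0,"ay": 0,"az": 0,"fingers": 4.2}
    - {"dx": -14,"dy": 0,"dz": 0,"ax": 0,"ay": 0,"az": 0,"fingers": 4.2}
    - {"dx": -14,"dy": 0,"dz": 0,"ax": 0,"ay": 0,"az": 0,"fingers": 4.2}

```text
t: 28.98
position: [0.5197, -0.0571, 0.2053]
tool_rot: [-0.027, 0.706, 0.027, 0.707]
force: [-0.3, -0.7, -0.1]
opening: 0.489
```

```bash
python3 - <<'E'
from h import *
o,Rm=st(); snap('wrist','w14'); snap('side','s14'); snap('top','t14')
E
```

```text
t28.98 p [ 0.5197 -0.0571  0.2053] jaw 94.4 tilt 0.02 F [-0.3 -0.7 -0.1] open 4.18 q [-0.32  0.24  1.66  0.    1.25 -1.97]
```

View pics/w14.png

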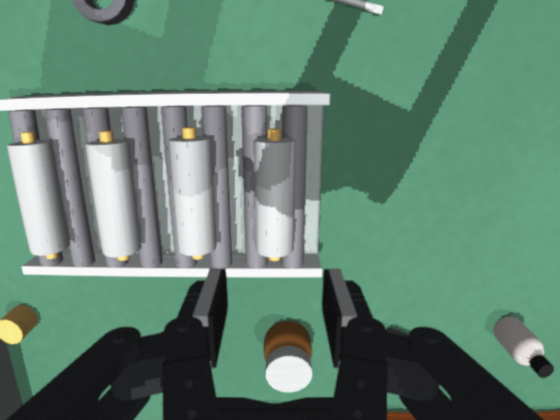

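View pics/s14.png

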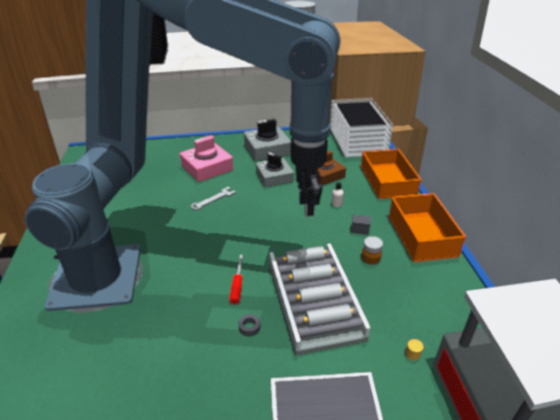

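View pics/t14.png

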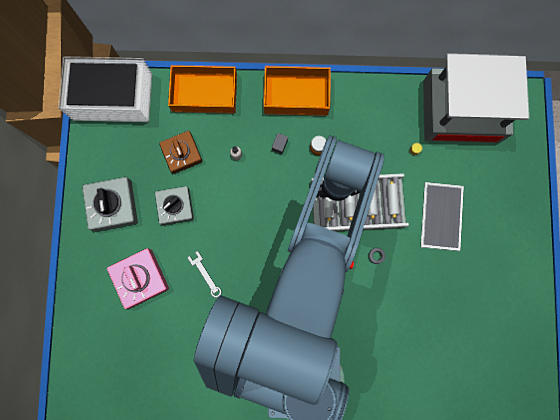

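```bash
python3 - <<'E'
from h import *
t=load('top0');t2=load('t14');s=load('s14');w=load('w14')
def white(c,x0,x1,y0,y1,th=190):
    g=cv2.cvtColor(c['img'],cv2.COLOR_BGR2GRAY); m=np.zeros(g.shape,np.uint8); m[y0:y1,x0:x1]=(g[y0:y1,x0:x1]>th)
    n,l,st,ct=cv2.connectedComponentsWithStats(m); i=1+np.argmax(st[1:,4]); return ct[i],st[i]
def dark(c,x0,x1,y0,y1,th=50):
    g=cv2.cvtColor(c['img'],cv2.COLOR_BGR2GRAY); m=np.zeros(g.shape,np.uint8); m[y0:y1,x0:x1]=(g[y0:y1,x0:x1]<th)
    n,l,st,ct=cv2.connectedComponentsWithStats(m); i=1+np.argmax(st[1:,4]); return ct[i],st[i]
for c,b in((t,(305,332,130,155)),(t2,(305,328,130,155)),(s,(360,386,234,252)),(w,(262,316,340,395))):
    ct,q=white(c,*b); print('lid',ct,q,ray(c,ct,.056)[0,:2].round(4))
for c,b in((t,(228,244,142,160)),(t2,(228,244,142,160)),(s,(332,345,180,192)),(w,(520,556,350,380))):
    ct,q=dark(c,*b); print('cap',ct,q,[ray(c,ct,z)[0,:2].round(4) for z in(.068,.074)])
E
```

```text
lid [318.81547619 142.55952381] [312 136  15  14 168] [ 0.7001 -0.0286]
lid [318.24183007 142.35947712] [312 136  14  14 153] [ 0.7006 -0.0269]
lid [373.08633094 241.82014388] [365 237  17  11 139] [ 0.7001 -0.0288]
lid [288.47268589 373.85053111] [ 266  356   46   36 1318] [ 0.6976 -0.0297]
cap [234.47058824 149.35294118] [233 147   5   6  17] [array([0.6698, 0.2223]), array([0.6683, 0.2218])]
cap [234.47058824 149.35294118] [233 147   5   6  17] [array([0.6698, 0.2223]), array([0.6683, 0.2218])]
cap [338.18181818 185.81818182] [336 183   5   6  22] [array([0.6702, 0.2186]), array([0.6675, 0.2096])]
cap [541.07324841 365.62101911] [530 356  23  21 314] [array([0.6674, 0.2182]), array([0.6623, 0.212 ])]
```

```bash
python3 - <<'E'
from h import *
st(); go(.699,-.029,.17,94.4,False)
E
```

```text
t29.12 p [ 0.519  -0.0569  0.2037] jaw 94.4 tilt 0.19 F [-0.9  0.8 -0.4] open 4.2 q [-0.32  0.24  1.66  0.    1.25 -1.97]
jaw 94.4
d cm [ 3.32  1.39 18.17] a [ 0.    -0.003 -0.001]
```

Call:
arm_command:
  increments:
    - {"dx": 0,"dy": 0.5,"dz": 6,"ax": 0,"ay": 0,"az": 0,"fingers": 8}
    - {"dx": 2,"dy": 1.4,"dz": 12,"ax": 0,"ay": 0,"az": 0,"fingers": 8}
    - {"dx": 3.3,"dy": 1.4,"dz": 18.2,"ax": 0,"ay": 0,"az": 0,"fingers": 8}
    - {"dx": 3.3,"dy": 1.4,"dz": 18.2,"ax": 0,"ay": 0,"az": 0,"fingers": 8}
    - {"dx": 3.3,"dy": 1.4,"dz": 18.2,"ax": 0,"ay": 0,"az": 0,"fingers": 8}
    - {"dx": 3.3,"dy": 1.4,"dz": 18.2,"ax": 0,"ay": 0,"az": 0,"fingers": 8}

```text
t: 29.88
position: [0.6994, -0.0294, 0.1732]
tool_rot: [-0.027, 0.706, 0.027, 0.707]
force: [-1.3, -1.7, 0.9]
opening: 0.938
```

```bash
python3 - <<'E'
from h import *
w=snap('wrist','w15'); st(); 
g=cv2.cvtColor(w['img'],cv2.COLOR_BGR2GRAY); m=np.zeros(g.shape,np.uint8); m[60:330,180:370]=g[60:330,180:370]>185
n,l,s,ct=cv2.connectedComponentsWithStats(m); i=1+np.argmax(s[1:,4]); print(ct[i],s[i],ray(w,ct[i],.056)[0])
go(.699,-.029,.02,94.4,False)
E
```

```text
t29.93 p [ 0.6995 -0.0295  0.1738] jaw 94.4 tilt 0.07 F [ 0.1 -0.1  0. ] open 7.98 q [-0.2   0.57  1.22 -0.    1.34 -1.85]
[273.63288644 213.12539432] [ 243  187   63   53 2536] [ 0.70150782 -0.02992211  0.056     ]
jaw 94.4
d cm [15.38  0.06 -0.06] a [-0.     0.001  0.   ]
```

View pics/w15.png

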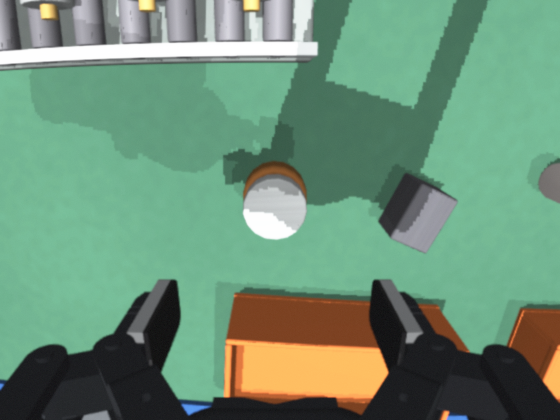

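Call:
arm_command:
  increments:
    - {"dx": 6,"dy": 0,"dz": 0,"ax": 0,"ay": 0,"az": 0,"fingers": 8}
    - {"dx": 11,"dy": 0,"dz": 0,"ax": 0,"ay": 0,"az": 0,"fingers": 8}
    - {"dx": 15.4,"dy": 0,"dz": 0,"ax": 0,"ay": 0,"az": 0,"fingers": 8}
    - {"dx": 15.4,"dy": 0,"dz": 0,"ax": 0,"ay": 0,"az": 0,"fingers": 8}
    - {"dx": 15.4,"dy": 0,"dz": 0,"ax": 0,"ay": 0,"az": 0,"fingers": 4.5}
    - {"dx": 15.4,"dy": 0,"dz": 0,"ax": 0,"ay": 0,"az": 0,"fingers": 4.5}
    - {"dx": 15.4,"dy": 0,"dz": 0,"ax": 0,"ay": 0,"az": 0,"fingers": 4.5}
    - {"dx": 15.4,"dy": 0,"dz": 0,"ax": 0,"ay": 0,"az": 0,"fingers": 4.5}
  force: 45

```text
t: 30.92
position: [0.7025, -0.0297, 0.0225]
tool_rot: [-0.028, 0.704, 0.027, 0.709]
force: [-1.5, 0.2, 7.4]
opening: 0.582
```

```bash
python3 - <<'E'
from h import *
o,Rm=st(); p=o['position']; s=go(p[0],p[1],.16,94.4,False); go(.4497,-.4068,.16,94.4,False,src=s);go(.4497,-.4068,.16,70,False,src=s)
E
```

```text
t30.93 p [ 0.7025 -0.0297  0.0225] jaw 94.4 tilt 0.35 F [-1.5  0.2  7.4] open 4.97 q [-0.2   0.71  1.37 -0.    1.06 -1.85]
jaw 94.4
d cm [-13.75  -0.02   0.08] a [0.001 0.006 0.002]
jaw 94.4
d cm [  0.   -35.66 -28.1 ] a [0. 0. 0.]
jaw 70
d cm [  0.   -35.66 -28.1 ] a [0.426 0.    0.   ]
```

Call:
arm_command:
  increments:
    - {"dx": -4,"dy": 0,"dz": 0,"ax": 0,"ay": 0,"az": 0,"fingers": 4.5}
    - {"dx": -9,"dy": 0,"dz": 0,"ax": 0,"ay": 0,"az": 0,"fingers": 4.5}
    - {"dx": -13.7,"dy": 0,"dz": 0,"ax": 0,"ay": 0,"az": 0,"fingers": 4.5}
    - {"dx": -13.7,"dy": -4,"dz": -3.2,"ax": 0,"ay": 0,"az": 0,"fingers": 4.5}
    - {"dx": -13.7,"dy": -8,"dz": -6.3,"ax": 0,"ay": 0,"az": 0,"fingers": 4.5}
    - {"dx": -13.7,"dy": -12,"dz": -9.4,"ax": 0,"ay": 0,"az": 0,"fingers": 4.5}
    - {"dx": -13.7,"dy": -16,"dz": -12.5,"ax": 0,"ay": 0,"az": 0,"fingers": 4.5}
    - {"dx": -13.7,"dy": -20,"dz": -15.6,"ax": 0,"ay": 0,"az": 0,"fingers": 4.5}

```text
t: 31.92
position: [0.5599, -0.2422, 0.1576]
tool_rot: [-0.028, 0.705, 0.027, 0.708]
force: [-0.1, -0.3, -0.1]
opening: 0.579
```

```bash
python3 - <<'E'
from h import *
o,Rm=st(); go(.4497,-.4068,.16,94.4,False)
E
```

```text
t31.93 p [ 0.5599 -0.2422  0.1576] jaw 94.4 tilt 0.22 F [-0.1 -0.3 -0.1] open 4.95 q [-0.59  0.43  1.51 -0.    1.2  -2.24]
jaw 94.4
d cm [ -0.24 -15.56 -12.26] a [0.001 0.003 0.002]
```

Call:
arm_command:
  increments:
    - {"dx": 0,"dy": -4,"dz": -3.2,"ax": 0,"ay": 0,"az": 0,"fingers": 4.5}
    - {"dx": 0,"dy": -8,"dz": -6.3,"ax": 0,"ay": 0,"az": 0,"fingers": 4.5}
    - {"dx": 0,"dy": -12,"dz": -9.4,"ax": 0,"ay": 0,"az": 0,"fingers": 4.5}
    - {"dx": 0,"dy": -15.6,"dz": -12.3,"ax": 0,"ay": 0,"az": 0,"fingers": 4.5}
    - {"dx": 2,"dy": -15.6,"dz": -12.3,"ax": 0,"ay": 0,"az": 0,"fingers": 4.5}
    - {"dx": 6,"dy": -15.6,"dz": -12.3,"ax": 0,"ay": 0,"az": 0,"fingers": 4.5}
    - {"dx": 8,"dy": -15.6,"dz": -12.3,"ax": 0,"ay": 0,"az": 0,"fingers": 4.5}
    - {"dx": 8,"dy": -15.6,"dz": -12.3,"ax": 0,"ay": 0,"az": 0,"fingers": 4.5}

```text
t: 32.92
position: [0.4492, -0.4053, 0.0753]
tool_rot: [-0.027, 0.707, 0.028, 0.706]
force: [-0.0, -0.6, -1.0]
opening: 0.586
```

```bash
python3 - <<'E'
from h import *
o,Rm=st(); go(.4497,-.4068,.029,94.4,False); snap('wrist','w16')
E
```

```text
t32.92 p [ 0.4492 -0.4053  0.0753] jaw 94.4 tilt 0.07 F [-0.  -0.6 -1. ] open 5.0 q [-0.92  0.51  1.6  -0.    1.03 -2.57]
jaw 94.4
d cm [ 4.62 -0.16  0.04] a [ 0.    -0.001 -0.001]
```

View pics/w16.png

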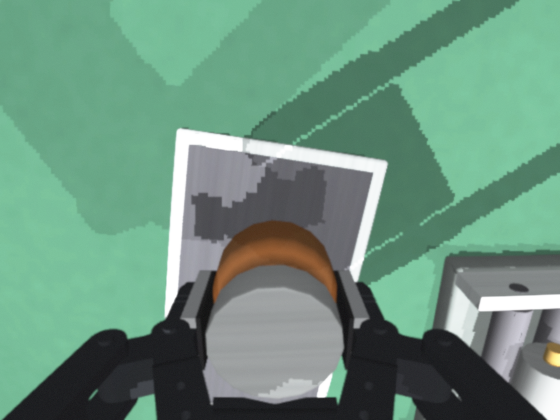

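Call:
arm_command:
  increments:
    - {"dx": 2.5,"dy": -0.1,"dz": 0,"ax": 0,"ay": 0,"az": 0,"fingers": 4.5}
    - {"dx": 4,"dy": -0.1,"dz": 0,"ax": 0,"ay": 0,"az": 0,"fingers": 4.5}
    - {"dx": 4.6,"dy": -0.1,"dz": 0,"ax": 0,"ay": 0,"az": 0,"fingers": 4.5}
    - {"dx": 4.7,"dy": -0.1,"dz": 0,"ax": 0,"ay": 0,"az": 0,"fingers": 4.5}
    - {"dx": 4.7,"dy": -0.1,"dz": 0,"ax": 0,"ay": 0,"az": 0,"fingers": 4.5}

```text
t: 33.6
position: [0.45, -0.4071, 0.029]
tool_rot: [-0.028, 0.706, 0.027, 0.707]
force: [-0.4, -1.2, -1.2]
opening: 0.58
```

Call:
arm_command:
  increments:
    - {"dx": 0,"dy": 0,"dz": 0,"ax": 0,"ay": 0,"az": 0,"fingers": 7}
    - {"dx": 0,"dy": 0,"dz": 0,"ax": 0,"ay": 0,"az": 0,"fingers": 7}
    - {"dx": 0,"dy": 0,"dz": 0,"ax": 0,"ay": 0,"az": 0,"fingers": 7}
    - {"dx": -4,"dy": 0,"dz": 0,"ax": 0,"ay": 0,"az": 0,"fingers": 7}
    - {"dx": -9,"dy": 0,"dz": 0,"ax": 0,"ay": 0,"az": 0,"fingers": 7}
    - {"dx": -14,"dy": 0,"dz": 0,"ax": 0,"ay": 0,"az": 0,"fingers": 7}
    - {"dx": -18,"dy": 0,"dz": 0,"ax": 0,"ay": 0,"az": 0,"fingers": 7}
    - {"dx": -18,"dy": 0,"dz": 0,"ax": 0,"ay": 0,"az": 0,"fingers": 7}

```text
t: 34.6
position: [0.4511, -0.4084, 0.2128]
tool_rot: [-0.03, 0.705, 0.025, 0.708]
force: [-0.3, 0.7, -0.4]
opening: 0.819
```

```bash
python3 - <<'E'
from h import *
o,Rm=st(); snap('wrist','w17'); go(.669,.22,.21,94.4,False)
E
```

```text
t34.60 p [ 0.4511 -0.4084  0.2128] jaw 94.4 tilt 0.48 F [-0.3  0.7 -0.4] open 7.0 q [-0.92  0.38  1.44  0.    1.32 -2.57]
jaw 94.4
d cm [-0.13 60.86 26.65] a [0.001 0.002 0.003]
```

View pics/w17.png

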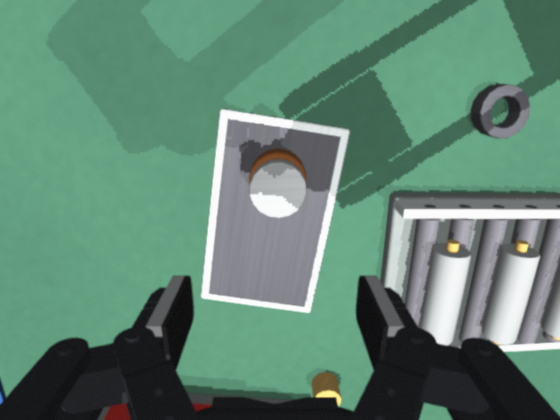

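Call:
arm_command:
  increments:
    - {"dx": 0,"dy": 5,"dz": 2,"ax": 0,"ay": 0,"az": 0,"fingers": 6}
    - {"dx": 0,"dy": 45,"dz": 19.7,"ax": 0,"ay": 0,"az": 0,"fingers": 6}
    - {"dx": 0,"dy": 45,"dz": 19.7,"ax": 0,"ay": 0,"az": 0,"fingers": 6}
    - {"dx": 0,"dy": 45,"dz": 19.7,"ax": 0,"ay": 0,"az": 0,"fingers": 6}
    - {"dx": 0,"dy": 45,"dz": 19.7,"ax": 0,"ay": 0,"az": 0,"fingers": 6}
    - {"dx": 0,"dy": 45,"dz": 19.7,"ax": 0,"ay": 0,"az": 0,"fingers": 6}
    - {"dx": 0,"dy": 45,"dz": 19.7,"ax": 0,"ay": 0,"az": 0,"fingers": 6}
    - {"dx": 0,"dy": 45,"dz": 19.7,"ax": 0,"ay": 0,"az": 0,"fingers": 6}

```text
t: 35.65
position: [0.6109, 0.0592, 0.2064]
tool_rot: [-0.027, 0.708, 0.027, 0.706]
force: [0.8, -0.4, 0.2]
opening: 0.702
```

```bash
python3 - <<'E'
from h import *
st(); go(.669,.22,.18,94.4,False)
c=load('w17'); a=np.radians(-4.6); q=ray(c,[277,190],.056)[0]; d=q[:2]-[.4946,-.4104]; print('jar',q, d@[np.cos(a),np.sin(a)],d@[-np.sin(a),np.cos(a)])
T=ray(c,[[222,112],[348,129],[311,311],[204,298]],.005); print(T.round(4).tolist(),T.mean(0))
E
```

```text
t35.65 p [0.6109 0.0592 0.2064] jaw 94.4 tilt 0.17 F [ 0.8 -0.4  0.2] open 6.0 q [-0.08  0.4   1.42 -0.    1.32 -1.73]
jaw 94.4
d cm [ 2.62 15.58  7.03] a [ 0.    -0.003 -0.   ]
jar [ 0.44749483 -0.40775418  0.056     ] -0.0471656331385994 -0.001140489695545441
[[0.3926, -0.4621, 0.005], [0.3987, -0.3464, 0.005], [0.5953, -0.3588, 0.005], [0.5885, -0.4757, 0.005]] [ 0.49378934 -0.41072949  0.005     ]
```

Call:
arm_command:
  increments:
    - {"dx": 1,"dy": 6,"dz": 2.5,"ax": 0,"ay": 0,"az": 0,"fingers": 6}
    - {"dx": 2.6,"dy": 15.7,"dz": 7,"ax": 0,"ay": 0,"az": 0,"fingers": 6}
    - {"dx": 2.6,"dy": 15.7,"dz": 7,"ax": 0,"ay": 0,"az": 0,"fingers": 6}
    - {"dx": 2.6,"dy": 15.7,"dz": 7,"ax": 0,"ay": 0,"az": 0,"fingers": 6}
    - {"dx": 2.6,"dy": 15.7,"dz": 7,"ax": 0,"ay": 0,"az": 0,"fingers": 6}
    - {"dx": 2.6,"dy": 15.7,"dz": 7,"ax": 0,"ay": 0,"az": 0,"fingers": 6}

```text
t: 36.4
position: [0.6689, 0.2176, 0.182]
tool_rot: [-0.027, 0.707, 0.027, 0.706]
force: [0.7, -0.9, 1.0]
opening: 0.699
```

```bash
python3 - <<'E'
from h import *
w=snap('wrist','w18'); st(); 
g=cv2.cvtColor(w['img'],cv2.COLOR_BGR2GRAY); m=np.zeros(g.shape,np.uint8); m[120:300,220:340]=g[120:300,220:340]<50
n,l,s,ct=cv2.connectedComponentsWithStats(m)
for i in range(1,n):
    if s[i,4]>100: print(ct[i],s[i],ray(w,ct[i],.07)[0])
go(.669,.22,.027,94.4,False)
E
```

```text
t36.45 p [0.6691 0.2176 0.1824] jaw 94.3 tilt 0.02 F [0.3 0.1 0.2] open 5.99 q [ 0.16  0.57  1.2  -0.    1.37 -1.49]
[277.67012987 212.80779221] [268 200  22  26 385] [0.66862226 0.21977865 0.07      ]
jaw 94.4
d cm [15.54  0.25  0.02] a [-0.001 -0.     0.   ]
```

View pics/w18.png

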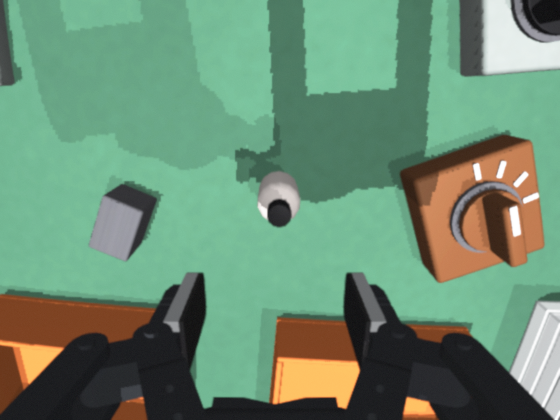

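Call:
arm_command:
  increments:
    - {"dx": 6,"dy": 0.2,"dz": 0,"ax": 0,"ay": 0,"az": 0,"fingers": 6}
    - {"dx": 11,"dy": 0.2,"dz": 0,"ax": 0,"ay": 0,"az": 0,"fingers": 6}
    - {"dx": 15.5,"dy": 0.2,"dz": 0,"ax": 0,"ay": 0,"az": 0,"fingers": 6}
    - {"dx": 15.5,"dy": 0.2,"dz": 0,"ax": 0,"ay": 0,"az": 0,"fingers": 6}
    - {"dx": 15.5,"dy": 0.2,"dz": 0,"ax": 0,"ay": 0,"az": 0,"fingers": 2.8}
    - {"dx": 15.5,"dy": 0.2,"dz": 0,"ax": 0,"ay": 0,"az": 0,"fingers": 2.8}
    - {"dx": 15.5,"dy": 0.2,"dz": 0,"ax": 0,"ay": 0,"az": 0,"fingers": 2.8}
    - {"dx": 15.5,"dy": 0.2,"dz": 0,"ax": 0,"ay": 0,"az": 0,"fingers": 2.8}
  force: 35

```text
t: 37.45
position: [0.6711, 0.2212, 0.0307]
tool_rot: [-0.027, 0.705, 0.027, 0.709]
force: [0.9, -2.1, 7.1]
opening: 0.383
```

```bash
python3 - <<'E'
from h import *
o,Rm=st(); p=o['position']; s=go(p[0],p[1],.17,94.4,False); go(.544,-.4144,.17,94.4,False,src=s)
E
```

```text
t37.45 p [0.6711 0.2212 0.0307] jaw 94.4 tilt 0.33 F [ 0.9 -2.1  7.1] open 3.27 q [ 0.16  0.71  1.35 -0.    1.08 -1.49]
jaw 94.4
d cm [-13.93   0.     0.08] a [ 0.     0.006 -0.   ]
jaw 94.4
d cm [  0.   -62.39 -17.55] a [0. 0. 0.]
```

Call:
arm_command:
  increments:
    - {"dx": -4,"dy": 0,"dz": 0,"ax": 0,"ay": 0,"az": 0,"fingers": 2.8}
    - {"dx": -9,"dy": 0,"dz": 0,"ax": 0,"ay": 0,"az": 0,"fingers": 2.8}
    - {"dx": -14,"dy": 0,"dz": 0,"ax": 0,"ay": 0,"az": 0,"fingers": 2.8}
    - {"dx": -14,"dy": -5,"dz": -1.4,"ax": 0,"ay": 0,"az": 0,"fingers": 2.8}
    - {"dx": -14,"dy": -10,"dz": -2.8,"ax": 0,"ay": 0,"az": 0,"fingers": 2.8}
    - {"dx": -14,"dy": -15,"dz": -4.2,"ax": 0,"ay": 0,"az": 0,"fingers": 2.8}
    - {"dx": -14,"dy": -20,"dz": -5.6,"ax": 0,"ay": 0,"az": 0,"fingers": 2.8}
    - {"dx": -14,"dy": -25,"dz": -7,"ax": 0,"ay": 0,"az": 0,"fingers": 2.8}

```text
t: 38.45
position: [0.6182, -0.035, 0.1686]
tool_rot: [-0.028, 0.706, 0.027, 0.707]
force: [-0.0, -0.0, -0.2]
opening: 0.381
```

Call:
arm_command:
  increments:
    - {"dx": 0,"dy": -5,"dz": -1.4,"ax": 0,"ay": 0,"az": 0,"fingers": 2.8}
    - {"dx": 0,"dy": -10,"dz": -2.8,"ax": 0,"ay": 0,"az": 0,"fingers": 2.8}
    - {"dx": 0,"dy": -15,"dz": -4.2,"ax": 0,"ay": 0,"az": 0,"fingers": 2.8}
    - {"dx": 0,"dy": -20,"dz": -5.6,"ax": 0,"ay": 0,"az": 0,"fingers": 2.8}
    - {"dx": 0,"dy": -25,"dz": -7,"ax": 0,"ay": 0,"az": 0,"fingers": 2.8}
    - {"dx": 0,"dy": -30,"dz": -8.4,"ax": 0,"ay": 0,"az": 0,"fingers": 2.8}
    - {"dx": 0,"dy": -30,"dz": -8.4,"ax": 0,"ay": 0,"az": 0,"fingers": 2.8}

```text
t: 39.33
position: [0.5568, -0.3434, 0.1682]
tool_rot: [-0.026, 0.706, 0.025, 0.707]
force: [0.4, 0.5, -1.2]
opening: 0.383
```

```bash
python3 - <<'E'
from h import *
o,Rm=st(); go(.544,-.4144,.08,94.4,False); snap('wrist','w19')
E
```

```text
t39.33 p [ 0.5568 -0.3434  0.1682] jaw 94.2 tilt 0.16 F [ 0.4  0.5 -1.2] open 3.27 q [-0.72  0.49  1.37 -0.    1.28 -2.37]
jaw 94.4
d cm [ 8.84 -6.96 -1.8 ] a [-0.004  0.001  0.003]
```

View pics/w19.png

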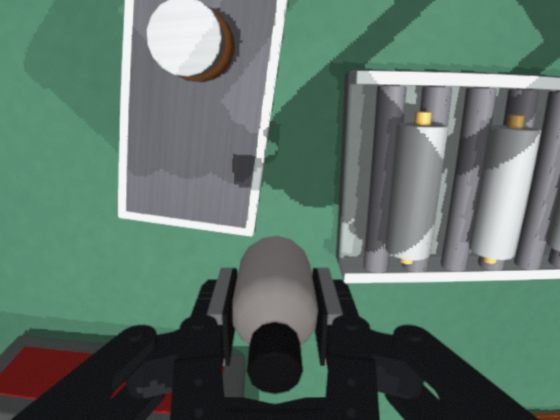

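Call:
arm_command:
  increments:
    - {"dx": 0,"dy": -5,"dz": -1.3,"ax": 0,"ay": 0,"az": 0,"fingers": 2.8}
    - {"dx": 2,"dy": -7,"dz": -1.8,"ax": 0,"ay": 0,"az": 0,"fingers": 2.8}
    - {"dx": 6,"dy": -7,"dz": -1.8,"ax": 0,"ay": 0,"az": 0,"fingers": 2.8}
    - {"dx": 9,"dy": -7,"dz": -1.8,"ax": 0,"ay": 0,"az": 0,"fingers": 2.8}
    - {"dx": 10,"dy": -7,"dz": -1.8,"ax": 0,"ay": 0,"az": 0,"fingers": 2.8}
    - {"dx": 10,"dy": -7,"dz": -1.8,"ax": 0,"ay": 0,"az": 0,"fingers": 2.8}

```text
t: 40.12
position: [0.5454, -0.4092, 0.0668]
tool_rot: [-0.027, 0.707, 0.028, 0.706]
force: [-0.4, 0.1, -0.1]
opening: 0.38
```

```bash
python3 - <<'E'
from h import *
o,Rm=st(); go(.544,-.4144,.0365,94.4,False); snap('wrist','w20')
E
```

```text
t40.12 p [ 0.5454 -0.4092  0.0668] jaw 94.5 tilt 0.09 F [-0.4  0.1 -0.1] open 3.24 q [-0.81  0.64  1.39  0.    1.12 -2.46]
jaw 94.4
d cm [ 3.03 -0.51 -0.18] a [ 0.001 -0.001 -0.001]
```

View pics/w20.png

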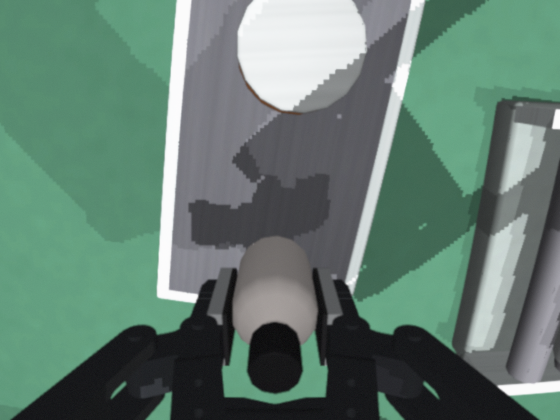

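Call:
arm_command:
  increments:
    - {"dx": 1.5,"dy": -0.4,"dz": -0.2,"ax": 0,"ay": 0,"az": 0,"fingers": 2.8}
    - {"dx": 2.5,"dy": -0.4,"dz": -0.2,"ax": 0,"ay": 0,"az": 0,"fingers": 2.8}
    - {"dx": 3,"dy": -0.4,"dz": -0.2,"ax": 0,"ay": 0,"az": 0,"fingers": 2.8}
    - {"dx": 3.1,"dy": -0.4,"dz": -0.2,"ax": 0,"ay": 0,"az": 0,"fingers": 2.8}
    - {"dx": 3.1,"dy": -0.4,"dz": -0.2,"ax": 0,"ay": 0,"az": 0,"fingers": 2.8}

```text
t: 40.8
position: [0.5437, -0.4145, 0.0364]
tool_rot: [-0.027, 0.707, 0.027, 0.707]
force: [-0.7, -0.3, -0.9]
opening: 0.386
```

Call:
arm_command:
  increments:
    - {"dx": 0,"dy": 0,"dz": 0,"ax": 0,"ay": 0,"az": 0,"fingers": 5.5}
    - {"dx": 0,"dy": 0,"dz": 0,"ax": 0,"ay": 0,"az": 0,"fingers": 5.5}
    - {"dx": 0,"dy": 0,"dz": 0,"ax": 0,"ay": 0,"az": 0,"fingers": 5.5}
    - {"dx": -4,"dy": 0,"dz": 0,"ax": 0,"ay": 0,"az": 0,"fingers": 5.5}
    - {"dx": -9,"dy": 0,"dz": 0,"ax": 0,"ay": 0,"az": 0,"fingers": 5.5}
    - {"dx": -14,"dy": 0,"dz": 0,"ax": 0,"ay": 0,"az": 0,"fingers": 5.5}
    - {"dx": -18,"dy": 0,"dz": 0,"ax": 0,"ay": 0,"az": 0,"fingers": 5.5}
    - {"dx": -18,"dy": 0,"dz": 0,"ax": 0,"ay": 0,"az": 0,"fingers": 5.5}

```text
t: 41.8
position: [0.5451, -0.416, 0.2215]
tool_rot: [-0.03, 0.704, 0.025, 0.709]
force: [1.1, 0.2, 0.2]
opening: 0.645
```

```bash
python3 - <<'E'
from h import *
o,Rm=st(); snap('wrist','w21'); snap('side','s21'); snap('top','t21')
E
```

```text
t41.80 p [ 0.5451 -0.416   0.2215] jaw 94.4 tilt 0.52 F [1.1 0.2 0.2] open 5.5 q [-0.81  0.51  1.21 -0.    1.41 -2.46]
```

View pics/w21.png

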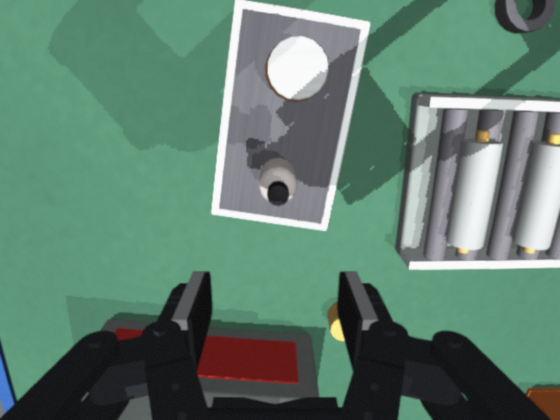

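View pics/s21.png

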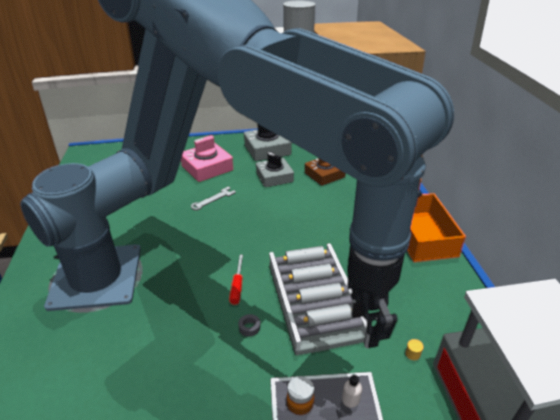

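View pics/t21.png

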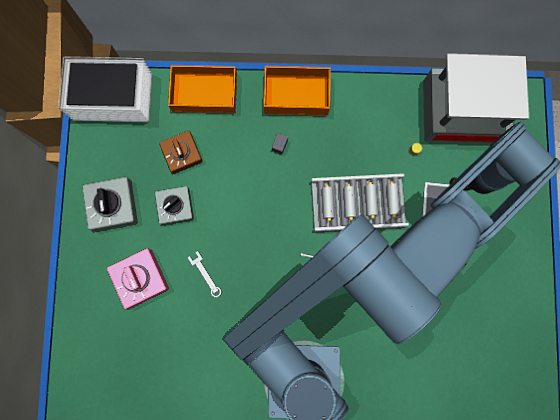

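```bash
cat > chk.py <<'E'
from h import *
import sys
def rods(f):
    t=load(f); h=cv2.cvtColor(t['img'],cv2.COLOR_BGR2HSV); y=((h[...,0]>12)&(h[...,0]<40)&(h[...,1]>80)&(h[...,2]>90)).astype(np.uint8); z=np.zeros_like(y); z[172:235,308:412]=y[172:235,308:412]
    n,l,s,ct=cv2.connectedComponentsWithStats(z); a=np.radians(4.45)
    for i in range(1,n):
        if s[i,4]>=3:
            q=ray(t,ct[i],.0605)[0,:2]-[.5264,-.1524]; print('stub bed xy',np.round([q@[np.cos(a),np.sin(a)],q@[-np.sin(a),np.cos(a)]],4),s[i,4])
def onp(c,uv,z):
    a=np.radians(-4.6); d=ray(c,uv,z)[0,:2]-[.4942,-.4106]; return np.round([d@[np.cos(a),np.sin(a)],d@[-np.sin(a),np.cos(a)]],4)
E
python3 - <<'E'
from chk import *
rods('t21'); c=load('w21'); print('jar',onp(c,[298,68],.056),'oil',onp(c,[277.5,193],.072))
st(); go(.5028,.402,.21,44.3,False)
E
```

```text
stub bed xy [ 0.0509 -0.0957] 9
stub bed xy [ 0.0517 -0.0326] 7
stub bed xy [0.0505 0.0959] 9
stub bed xy [0.0497 0.0325] 6
stub bed xy [-0.0489 -0.0322] 15
stub bed xy [-0.0498 -0.0949] 10
stub bed xy [-0.0502  0.0323] 12
stub bed xy [-0.0494  0.0965] 11
jar [-0.0483 -0.0001] oil [ 0.0481 -0.0005]
t41.95 p [ 0.5431 -0.414   0.2152] jaw 94.4 tilt 0.11 F [-1.  -0.2  0.1] open 5.51 q [-0.81  0.52  1.22  0.    1.41 -2.46]
jaw 44.3
d cm [ 0.64 81.66  2.27] a [ 0.875 -0.002 -0.001]
```

Call:
arm_command:
  increments:
    - {"dx": 0,"dy": 5,"dz": 0.1,"ax": 0.1,"ay": 0,"az": 0,"fingers": 5}
    - {"dx": 0,"dy": 45,"dz": 1.2,"ax": 0.6,"ay": 0,"az": 0,"fingers": 5}
    - {"dx": 0,"dy": 45,"dz": 1.2,"ax": 0.6,"ay": 0,"az": 0,"fingers": 5}
    - {"dx": 0,"dy": 45,"dz": 1.2,"ax": 0.6,"ay": 0,"az": 0,"fingers": 5}
    - {"dx": 0,"dy": 45,"dz": 1.2,"ax": 0.6,"ay": 0,"az": 0,"fingers": 5}
    - {"dx": 0,"dy": 45,"dz": 1.2,"ax": 0.6,"ay": 0,"az": 0,"fingers": 5}
    - {"dx": 0,"dy": 45,"dz": 1.2,"ax": 0.6,"ay": 0,"az": 0,"fingers": 5}
    - {"dx": 0,"dy": 45,"dz": 1.2,"ax": 0.6,"ay": 0,"az": 0,"fingers": 5}

```text
t: 42.95
position: [0.519, 0.0385, 0.2146]
tool_rot: [0.182, 0.685, -0.182, 0.682]
force: [-0.5, -0.0, -0.4]
opening: 0.586
```

```bash
python3 - <<'E'
from h import *
st(); go(.5028,.402,.19,44.3,False)
E
```

```text
t42.95 p [0.519  0.0385 0.2146] jaw 60.2 tilt 0.23 F [-0.5 -0.  -0.4] open 5.0 q [-0.14  0.23  1.64  0.    1.27 -1.19]
jaw 44.3
d cm [  2.51  30.74 -19.45] a [ 0.278 -0.004  0.001]
```

Call:
arm_command:
  increments:
    - {"dx": 0,"dy": 5,"dz": -3,"ax": 0.1,"ay": 0,"az": 0,"fingers": 5}
    - {"dx": 2.5,"dy": 30.7,"dz": -19.4,"ax": 0.278,"ay": 0,"az": 0,"fingers": 5}
    - {"dx": 2.5,"dy": 30.7,"dz": -19.4,"ax": 0.278,"ay": 0,"az": 0,"fingers": 5}
    - {"dx": 2.5,"dy": 30.7,"dz": -19.4,"ax": 0.278,"ay": 0,"az": 0,"fingers": 5}
    - {"dx": 2.5,"dy": 30.7,"dz": -19.4,"ax": 0.278,"ay": 0,"az": 0,"fingers": 5}
    - {"dx": 2.5,"dy": 30.7,"dz": -19.4,"ax": 0.278,"ay": 0,"az": 0,"fingers": 5}
    - {"dx": 2.5,"dy": 30.7,"dz": -19.4,"ax": 0.278,"ay": 0,"az": 0,"fingers": 5}
    - {"dx": 2.5,"dy": 30.7,"dz": -19.4,"ax": 0.278,"ay": 0,"az": 0,"fingers": 5}

```text
t: 43.95
position: [0.5051, 0.3974, 0.1893]
tool_rot: [0.274, 0.652, -0.276, 0.651]
force: [-0.6, -0.3, -0.2]
opening: 0.586
```

Call:
arm_command:
  increments:
    - {"dx": 0,"dy": 0,"dz": 0,"ax": 0,"ay": 0,"az": 0,"fingers": 5}
    - {"dx": 0,"dy": 0,"dz": 0,"ax": 0,"ay": 0,"az": 0,"fingers": 5}

```text
t: 44.2
position: [0.5066, 0.3966, 0.1915]
tool_rot: [0.276, 0.651, -0.276, 0.651]
force: [-0.9, -0.5, -0.1]
opening: 0.583
```

```bash
python3 - <<'E'
from h import *
snap('wrist','w22'); snap('side','s22'); snap('top','t22'); st(); go(.5028,.402,.069,44.3,False)
E
```

```text
t44.35 p [0.5065 0.3972 0.1917] jaw 44.0 tilt 0.03 F [-0.4  0.6  0.2] open 5.0 q [ 0.49  0.46  1.37 -0.    1.32 -0.28]
jaw 44.3
d cm [12.27  0.06 -0.6 ] a [-0.005  0.    -0.   ]
```

View pics/w22.png

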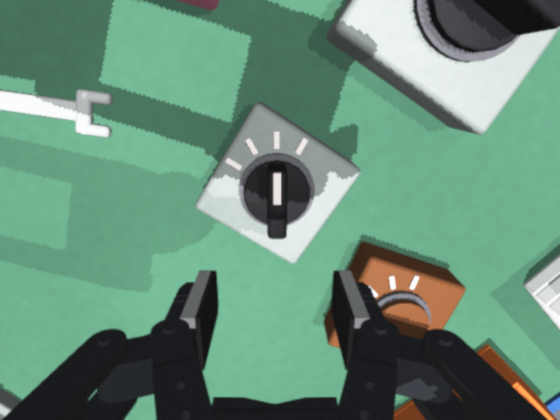

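View pics/t22.png

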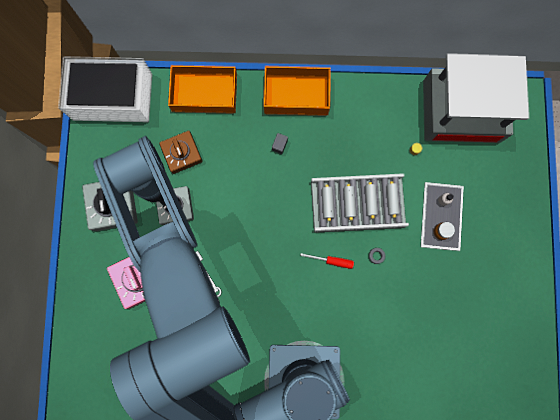

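```bash
cat >> chk.py <<'E'
def jar(f):
    c=load(f); im=c['img'][172:255,418:470]; cv2.imwrite('pics/j_'+f+'.png',cv2.resize(im,None,fx=7,fy=7,interpolation=cv2.INTER_CUBIC))
    g=cv2.cvtColor(c['img'],cv2.COLOR_BGR2GRAY); m=np.zeros(g.shape,np.uint8)
    m[185:246,427:458]=g[185:246,427:458]>150
    n,l,s,ct=cv2.connectedComponentsWithStats(m)
    for i in range(1,n):
        if s[i,4]>15: print('white',ct[i].round(1),s[i],onp(c,ct[i],.061))
E
python3 -c "
from chk import *
rods('t22'); jar('t22')"
```

```text
stub bed xy [ 0.0509 -0.0957] 9
stub bed xy [ 0.0517 -0.0326] 7
stub bed xy [0.0505 0.0959] 9
stub bed xy [0.0497 0.0325] 6
stub bed xy [-0.0485 -0.0325] 14
stub bed xy [-0.0498 -0.0955] 12
stub bed xy [-0.0502  0.0323] 12
stub bed xy [-0.0494  0.0965] 11
white [447.8 185.6] [433 185  25   3  45] [0.0834 0.0051]
white [446.3 198.3] [443 193  10  10  41] [0.0447 0.0073]
white [446.5 229.2] [439 222  16  16 192] [-0.0469  0.0012]
```

View pics/j_t22.png

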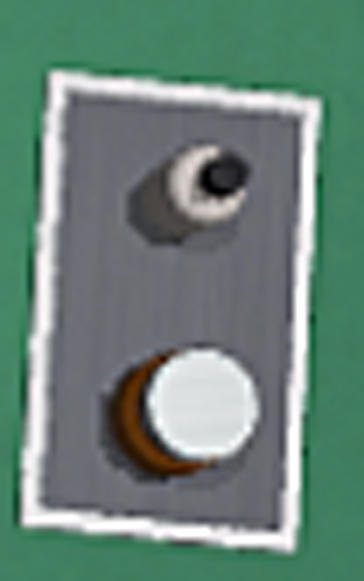

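Call:
arm_command:
  increments:
    - {"dx": 5,"dy": 0.1,"dz": -0.5,"ax": 0,"ay": 0,"az": 0,"fingers": 5}
    - {"dx": 9,"dy": 0.1,"dz": -0.5,"ax": 0,"ay": 0,"az": 0,"fingers": 5}
    - {"dx": 12.1,"dy": 0.1,"dz": -0.5,"ax": 0,"ay": 0,"az": 0,"fingers": 5}
    - {"dx": 12.1,"dy": 0.1,"dz": -0.5,"ax": 0,"ay": 0,"az": 0,"fingers": 5}
    - {"dx": 12.1,"dy": 0.1,"dz": -0.5,"ax": 0,"ay": 0,"az": 0,"fingers": 0.5}
    - {"dx": 12.1,"dy": 0.1,"dz": -0.5,"ax": 0,"ay": 0,"az": 0,"fingers": 0.5}
    - {"dx": 12.1,"dy": 0.1,"dz": -0.5,"ax": 0,"ay": 0,"az": 0,"fingers": 0.5}
    - {"dx": 12.1,"dy": 0.1,"dz": -0.5,"ax": 0,"ay": 0,"az": 0,"fingers": 0.5}
  force: 30

```text
t: 45.35
position: [0.5037, 0.4021, 0.0726]
tool_rot: [0.276, 0.651, -0.275, 0.652]
force: [-2.9, -2.6, 5.7]
opening: 0.161
```

Call:
arm_command:
  increments:
    - {"dx": -0.2,"dy": 0,"dz": 0,"ax": 0,"ay": 0,"az": 0,"fingers": 0.5}
    - {"dx": -0.2,"dy": 0,"dz": 0,"ax": 0,"ay": 0,"az": 0,"fingers": 0.5}

```text
t: 45.6
position: [0.5037, 0.4021, 0.0727]
tool_rot: [0.276, 0.651, -0.276, 0.651]
force: [1.3, -2.1, -2.4]
opening: 0.154
```

```bash
python3 - <<'E'
from h import *
st()
E
```

```text
t45.60 p [0.5037 0.4021 0.0727] jaw 44.1 tilt 0.04 F [ 1.3 -2.1 -2.4] open 1.31 q [ 0.5   0.57  1.5  -0.    1.07 -0.27]
```

Call:
arm_command:
  increments:
    - {"dx": 0,"dy": 0,"dz": 0,"ax": 0.15,"ay": 0,"az": 0,"fingers": 0.5}
    - {"dx": 0,"dy": 0,"dz": 0,"ax": 0.3,"ay": 0,"az": 0,"fingers": 0.5}
    - {"dx": 0,"dy": 0,"dz": 0,"ax": 0.42,"ay": 0,"az": 0,"fingers": 0.5}
    - {"dx": 0,"dy": 0,"dz": 0,"ax": 0.5,"ay": 0,"az": 0,"fingers": 0.5}
    - {"dx": 0,"dy": 0,"dz": 0,"ax": 0.5,"ay": 0,"az": 0,"fingers": 0.5}
    - {"dx": 0,"dy": 0,"dz": 0,"ax": 0.5,"ay": 0,"az": 0,"fingers": 0.5}

```text
t: 46.35
position: [0.5041, 0.4023, 0.0727]
tool_rot: [0.428, 0.563, -0.427, 0.563]
force: [3.4, -1.5, -3.1]
opening: 0.159
```

Call:
arm_command:
  increments:
    - {"dx": 0,"dy": 0,"dz": 0,"ax": 0,"ay": 0,"az": 0,"fingers": 5}
    - {"dx": 0,"dy": 0,"dz": 0,"ax": 0,"ay": 0,"az": 0,"fingers": 5}
    - {"dx": 0,"dy": 0,"dz": 0,"ax": 0,"ay": 0,"az": 0,"fingers": 5}
    - {"dx": -6,"dy": 0,"dz": 0,"ax": 0,"ay": 0,"az": 0,"fingers": 5}
    - {"dx": -13,"dy": 0,"dz": 0,"ax": 0,"ay": 0,"az": 0,"fingers": 5}
    - {"dx": -13,"dy": 0,"dz": 0,"ax": 0,"ay": 0,"az": 0,"fingers": 5}
    - {"dx": -13,"dy": 0,"dz": 0,"ax": 0,"ay": 0,"az": 0,"fingers": 5}
    - {"dx": -13,"dy": 0,"dz": 0,"ax": 0,"ay": 0,"az": 0,"fingers": 5}

```text
t: 47.35
position: [0.5022, 0.4018, 0.2002]
tool_rot: [0.427, 0.563, -0.429, 0.562]
force: [-0.2, -0.1, 0.6]
opening: 0.583
```

```bash
python3 - <<'E'
from chk import *
st(); snap('wrist','w23'); snap('top','t23'); rods('t23'); jar('t23'); st()
E
```

```text
t47.35 p [0.5022 0.4018 0.2002] jaw 15.5 tilt 0.21 F [-0.2 -0.1  0.6] open 4.98 q [0.5  0.45 1.35 0.   1.34 0.23]
stub bed xy [ 0.0509 -0.0957] 9
stub bed xy [ 0.0517 -0.0326] 7
stub bed xy [0.0505 0.0959] 9
stub bed xy [0.0497 0.0325] 6
stub bed xy [-0.0489 -0.0322] 15
stub bed xy [-0.0498 -0.0955] 12
stub bed xy [-0.0502  0.0323] 12
stub bed xy [-0.0494  0.0965] 11
white [447.8 185.6] [433 185  25   3  45] [0.0834 0.0051]
white [446.3 198.3] [443 193  10  10  41] [0.0447 0.0073]
white [446.5 229.2] [439 222  16  16 192] [-0.0469  0.0012]
t47.45 p [0.5024 0.4018 0.2001] jaw 15.5 tilt 0.22 F [0.2 0.1 0. ] open 5.01 q [0.5  0.46 1.35 0.   1.34 0.23]
```

View pics/w23.png

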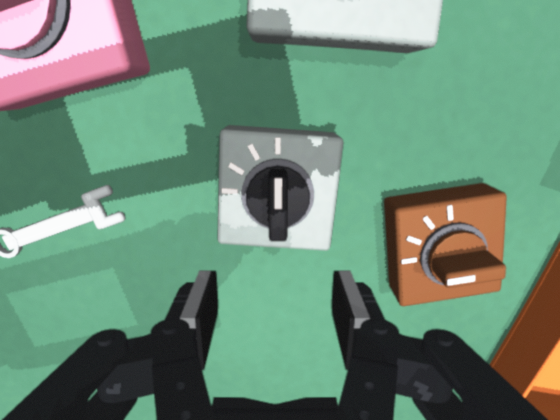

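View pics/t23.png

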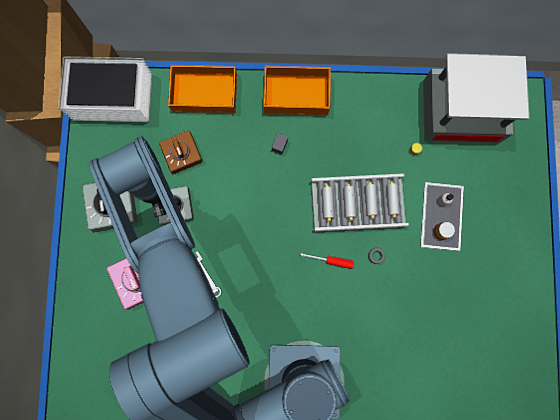

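The pointer (278,190) is on the fourth and last mark (278,145). Rods, jar and bottle are unchanged, so I'll hand in.

```bash
python3 -c "
from h import *
print(order.finish_job())"
```

```text
the job is handed in; nothing more can be done
None
```

The run-in station is set up as asked, and I handed the job in at about 47 s of the 210 s allowed. The hand-in reports no verdict, so what follows is from my own last images.

- **Selector:** I turned the small grey selector from its second mark to the third first, and to the fourth only after everything else was in place. In the last wrist image the pointer is on the fourth mark.
- **Rollers:** All four lie in valleys 1, 3, 5 and 7 of the bed. Their measured y positions are about −96, −32, +32 and +96 mm. They are within about 2 mm of centre lengthwise and parallel to the bed to about 0.01 rad.
- **Bottle and jar:** Both stand upright on the drip tray, at about x = +47 mm (bottle) and −47 mm (jar) and within a few mm of its long centreline. They had not moved between the last two top images.
- **Other things on the bench:** None was touched. The last images show them in their starting places, judged by eye only. The arm covered part of the spanner in the final top view.

**Corrections on the way:** Two roller grips came out too high and were redone. One roller was 12 mm off lengthwise and was corrected before I let go of it. My first two move calls were refused because each row needs all seven values, but nothing moved. I saw no jar knock or grip slackening. No final check failed or disagreed.

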